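# Build up the chocolate warmer

## Robot

A 6-joint arm with a two-finger parallel gripper is mounted at the origin on a cart in front of the work surface, level with it; the furniture and walls round the work are solid. World frame = base frame: x ahead of the robot, y to its left, z up, the work surface at z = 0. Lengths are in m, angles in rad, forces in N, time in s.
With the tool pointing down it reaches from about 0.425 to 0.95 m from the base axis. Payload 3.5 kg.
Tool frame: the origin (TCP) lies midway between the tips of the shut fingers; the grasp point (between the pads) lies 19 mm behind it; z points along the fingers, y is the line along which they close (so a half turn about z gives the same grasp; the last joint's range is limited). The gripper opens to 85 mm and grips with 20 to 120 N. Pads are 22 mm wide; open, the fingers measure 114 mm over their backs; the gripper's body (76 mm by 85 mm) begins 54 mm behind the grasp point. The pads swing forward as they close: fully open they stand 13 mm farther back than shut.
Start: joints at [-1.383, 0.286, 1.577, -0, 1.279, -0.15], TCP at [0.224, -0.637, 0.203] pointing down, gripper open.
Joint ranges: [-2.77, 2.77], [-0.9, 2.22], [0.21, 2.48], [-1.53, 4.67], [0.24, 2.81], [-2.84, 2.84]. Speed limits (rad/s): [2.79, 2.79, 3.14, 3.14, 3.14, 3.14].

## Interface

Orientations are given as a unit quaternion [x, y, z, w].
In Python, from plant import get_state, read_camera, ctrl gives the robot as it stands.
- The arm moves only by the shell command python3 -m crank 'ROWS' [FORCE]. ROWS is JSON, a list of rows, each a list of 3 entries, a list of its own where there are three numbers: the shift along the tool's x, y, z in mm, then the turn about the tool's z in degrees, then the closure in counts, from 0 (fully open) to 255 (shut). In form: [[[tx, ty, tz], yaw, claw], ...]. A call has 1 to 10 rows; each row is the pose to reach, as a shift and turn from the pose commanded when the call began, along the tool's axes at that moment; what a row does not reach only later rows make up. A row lasts 1/10 s, in which the tool goes at most 50 mm and 8.59 degrees, less where a joint would pass 70% of its speed; a pose out of reach is approached as far as the arm can. A call with a gripper value outside its range is refused whole. The fingers move at their own pace and stop on an object; FORCE is the grip in N (left out, the last holds). Time passes only in rows, so rows that repeat a pose let the fingers close. It gives the time, the measured TCP pose, the force, the opening and the grip force at its end, in the units of the state.
- get_state(): the state, without advancing time (a new reading comes with each control period).
- read_camera(name): name is "scene" or "top" or "wrist"; returns a dict with "frame" (384x512x3 uint8, blue, green, red), "range_z" (384x512 float32, m along the optical axis (not along the pixel's ray), 0 where there is no reading), "vfov" (degrees; the focal length in pixels is half the picture's height over the tangent of half this angle, whatever the lens; pixels are square), "cx", "cy" (the principal point, pixels), "origin" and "orientation" of the camera in the world. Camera axes: x right, y down, z forward; pixel columns grow to the right and rows downward; lengths in m; the calibration is good to about 2 mm. A picture is of the moment at which its call begins.
- ctrl.sign_off(): hands the job in; it is judged then, once.
The state is a dict: "time": time; "qpos": joint angles; "dq": joint speeds; "joint_efforts": joint torques, N m; "eef_pos": TCP position; "tcp_rot": TCP orientation; "contact_force": force on the tool from outside, world axes, zero at the start; "wrist_torque": the same for the moment, N m; "opening": opening from 0.0 (shut) to 1.0 (fully open); "finger_force": force on a finger pad.
Only numpy, scipy, OpenCV 4.12 (cv2) and the standard library are available. Lean on these libraries where they do the work, as an engineer would, in place of code of your own. Each camera call takes 0.05 s, during which the arm holds its last target. There are 200 camera calls.

## Task

Make the little chocolate warmer ready to light, from the bottom up and in this order: put the tea light into the round well of its candle tray, then slide the tray by its handle under the warmer's front bar until it is fully home against the stop at the back. Then seat the copper water pan in the warmer's ring, stand the speckled white bowl in the pan, and put the wooden lid on the bowl. Everything must end level and properly seated, and the brass jigger and the single yellow lemon at the front left must be left where they are, undisturbed.

Things in the scene. Friction and masses are not known exactly. Their poses are not given: they have to be found in the camera images.
- warmer: Black steel stand, fixed; sizes in mm. Origin: worktop level on its ring's axis. Ring top z 58, outer 98, hole 57. Front is own -x: fixed bar along y at x -41..-34, z 30..38. Below it the tray slides in along +x on the bare worktop between runners 8 high, 56 apart inside, mouths flared, from x -62. Rear stop face at x 26.5: tray is home with its origin at x 0 (1.5 touching the stop).
- candle_tray: Loose black steel slider, sizes in mm, 117 long, 0.12 kg. Origin: underside, below the centre of its well; x points from handle to round rear end (x 25), which enters the warmer first. Plate 3 thick, 50 wide; well: raised rim, inside 44, top z 8, floor z 3. Handle: dark wooden upright block at x -78, 26 long in x, 12 thick in y, z 13..39 (stem 8 thick below); pinch it from above across y.
- tea_light: Round candle in a silvery metal cup, 38 mm diameter, 15 mm high, 20 g. Origin at the centre of its underside, z up.
- water_pan: Shallow copper pan, stepped underside, about 0.16 kg. Origin: centre of underside. Foot 52 mm diameter, z 0..12, bevelled, fits the ring's hole; above it 70 mm outside, upright sides z 15..29 (rim), inside 65, inner floor z 14. Seated, its shoulder (z 12) rests on the ring: origin 46 mm above the worktop. Grasp across the rim.
- bowl: Small speckled white ceramic bowl, hollow, 70 mm across the rim, 31 mm high, 0.09 kg; foot 50 mm wide, sides flaring to 58 at z 13 and 69 at the rim. Origin: centre of underside. Seated, it stands on the pan's inner floor, 14 mm above the pan's origin. Grasp across the rim.
- lid: Light wooden disc, 72 mm diameter, with a dark knob on top, 60 g. Origin: centre of underside. Plug below 52 mm diameter, z 0..4 (enters the bowl's mouth), disc z 4..9, round knob 19 mm diameter, z 9..31. Seated, the disc rests on the bowl's rim: origin 27 mm above the bowl's origin.
- jigger: Bystander, loose: brass double-cone jigger standing upright near the right-hand wall, 44 mm diameter, 91 mm high. Origin: centre of underside. Leave alone.
- lemon: Bystander, loose: yellow lemon, 55 x 75 x 55 mm, lying at the front left of the work. Origin: underside. Leave alone (the other lemons at the back are fixed).

How it is judged:
By the outcome, as a careful person would: the job done as asked, in the order asked, and still so for the second after the job is handed in, with the robot touching nothing.
It also fails if it takes over 112 s, if anything falls off the work surface, if the arm or the gripper's body presses on something with over 40 N, if the wrist force passes 120 N, or if a joint passes its speed limit or range.

## Working session

There is one attempt and no reset: what is moved stays moved. The work goes in short steps, Python scripts to look and compute and a shell command to move; the robot and the scene stay as the last step left them, time stands still between calls to the robot, and variables do not carry over. Pictures are saved under pics/ and viewed, at most 14 in all, crops included, and the job is handed in when it is done.

```bash
mkdir -p pics; ls; cat > h.py <<'E'
import numpy as np, cv2
from plant import get_state, read_camera, ctrl
from scipy.spatial.transform import Rotation as R
def cam(name,fn=None):
    c=read_camera(name)
    c['f']=c['frame'].shape[0]/2/np.tan(np.radians(c['vfov'])/2)
    c['R']=R.from_quat(c['orientation']).as_matrix(); c['o']=np.array(c['origin'])
    if fn: cv2.imwrite('pics/'+fn,c['frame'])
    return c
def cloud(c):
    z=c['range_z']; v,u=np.mgrid[:z.shape[0],:z.shape[1]]
    p=np.stack([(u-c['cx'])/c['f']*z,(v-c['cy'])/c['f']*z,z],-1)
    P=p@c['R'].T+c['o']; P[z==0]=np.nan
    return P
def ray(c,u,v,h):
    d=c['R']@np.array([(u-c['cx'])/c['f'],(v-c['cy'])/c['f'],1]); 
    return c['o']+d*(h-c['o'][2])/d[2]
E
python3 - <<'E'
from h import *
for n in ['scene','top','wrist']:
    c=cam(n,n+'0.png'); print(n,c['o'],c['R'].round(3).tolist(),c['f'],c['cx'],c['cy'])
    np.savez('pics/%s0.npz'%n,P=cloud(c),frame=c['frame'])
s=get_state();print(s)
E
```

```text
pics
scene [-0.25027571  0.65182752  0.78832578] [[-0.594, -0.497, 0.633], [-0.804, 0.385, -0.453], [-0.018, -0.778, -0.628]] 425.42449743938465 260.7118113317619 191.25540364698202
top [0.31475775 0.08807146 1.10094368] [[0.025, -0.983, 0.179], [-1.0, -0.027, -0.005], [0.01, -0.179, -0.984]] 400.08917255366623 257.2557089229681 196.8930550824404
wrist [ 0.30126358 -0.60892275  0.37229948] [[0.332, -0.895, -0.297], [-0.943, -0.316, -0.103], [-0.002, 0.314, -0.949]] 306.55644922617677 256.4914589892915 186.39912625332
{'time': 0.15, 'qpos': array([-1.38300177e+00,  2.87003989e-01,  1.57785186e+00,  1.94400315e-05,
        1.27860648e+00, -1.50009913e-01]), 'dq': array([ 0.00157258, -0.0030683 , -0.00310006, -0.00049865,  0.00010893,
        0.00033561]), 'joint_efforts': array([ 2.33997460e-03, -4.06596458e+01, -2.93143111e+01, -1.36825620e-04,
        3.87831184e-03,  8.83097073e-06]), 'eef_pos': array([ 0.22362518, -0.63627731,  0.20163107]), 'tcp_rot': array([ 9.85769937e-01,  1.68097462e-01, -8.35644212e-06, -9.34846396e-04]), 'contact_force': array([ 0.11327384, -0.39359379,  0.20917856]), 'wrist_torque': array([ 0.04340514, -0.01379925, -0.02710609]), 'finger_force': 0.0, 'opening': 0.9977614218120787}
```

View pics/top0.png

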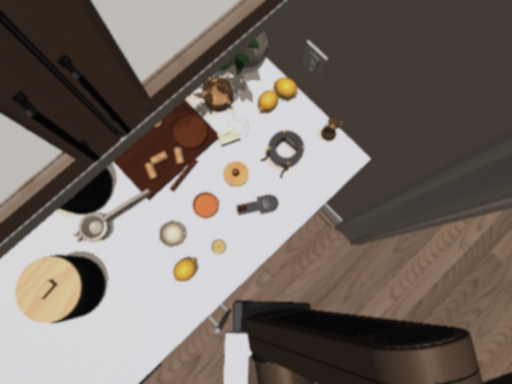

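View pics/scene0.png

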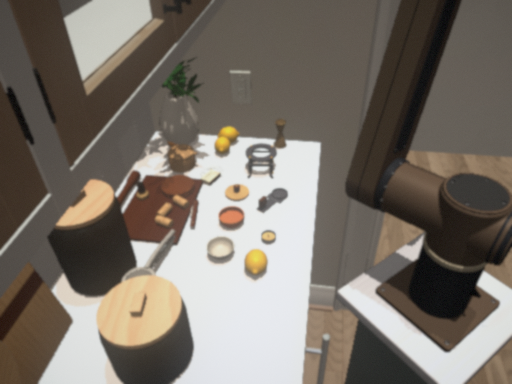

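The top view shows the tea light at (219,246), tray handle (243,209) and well (267,203), warmer (285,150), pan (205,205), bowl (173,233), lid (236,173), jigger (330,130) and lemon (185,269). The scene view matches.

```bash
python3 - <<'E'
from h import *
d=np.load('pics/top0.npz');P=d['P'];I=d['frame']
c=cam('top')
S=cv2.cvtColor(I,cv2.COLOR_BGR2HSV)
m=((S[...,2]<150)|(S[...,1]>50)|(P[...,2]>0.012)).astype(np.uint8)
for n,(u,v,r,h) in dict(tea=(219,246,12,.015),lid=(236,173,18,.009),pan=(205,205,18,.029),bowl=(173,233,18,.031),tray=(258,205,27,.008),warmer=(285,150,30,.058),jig=(330,130,14,.09),lemon=(185,269,18,.03)).items():
    k=np.zeros_like(m);cv2.circle(k,(u,v),r,1,-1)
    q=(m&k)>0; vs,us=np.nonzero(q)
    cs,_=cv2.findContours((m&k),cv2.RETR_EXTERNAL,cv2.CHAIN_APPROX_NONE); k=max(cs,key=cv2.contourArea)
    (a,b),rr=cv2.minEnclosingCircle(k); M=cv2.moments(k); a2,b2=M['m10']/M['m00'],M['m01']/M['m00']
    print(n,q.sum(),'encl',ray(c,a,b,h).round(4),'r_mm',round(rr*2.7,1),'cen',ray(c,a2,b2,h).round(4),'zmax',np.nanmax(P[q][:,2]).round(3),'cloud',np.nanmedian(P[q],0).round(3))
z=P[60:290,150:350,2]; print('table z',np.nanmedian(z))
# tray axis
for n,uv in dict(handle=(243,209,.039),well=(268,203,.005)).items(): print(n,ray(c,*uv))
# warmer ring points
q=(np.abs(P[...,2]-.058)<.006); q[:,:255]=0;q[:,315:]=0;q[:120]=0;q[180:]=0
vs,us=np.nonzero(q);pts=P[q][:,:2].astype(np.float32);print('ring',q.sum(),cv2.minEnclosingCircle(pts),pts.mean(0))
crop=lambda x0,x1,y0,y1:cv2.resize(I[y0:y1,x0:x1],None,fx=5,fy=5,interpolation=cv2.INTER_CUBIC)
cv2.imwrite('pics/c1.png',crop(200,345,115,225))
E
```

```text
tea 143 encl [0.3758 0.1841 0.015 ] r_mm 18.9 cen [0.3751 0.1844 0.015 ] zmax 0.019 cloud [0.376 0.185 0.008]
lid 493 encl [0.5791 0.1453 0.009 ] r_mm 34.1 cen [0.5787 0.1453 0.009 ] zmax 0.034 cloud [0.578 0.145 0.009]
pan 543 encl [0.4858 0.2234 0.029 ] r_mm 35.7 cen [0.486  0.2233 0.029 ] zmax 0.034 cloud [0.488 0.225 0.015]
bowl 369 encl [0.4056 0.3092 0.031 ] r_mm 35.6 cen [0.4059 0.3091 0.031 ] zmax 0.035 cloud [0.408 0.315 0.018]
tray 521 encl [0.4897 0.0828 0.008 ] r_mm 56.0 cen [0.4913 0.0762 0.008 ] zmax 0.044 cloud [0.49  0.072 0.003]
warmer 935 encl [0.6283 0.0157 0.058 ] r_mm 63.3 cen [0.6392 0.011  0.058 ] zmax 0.063 cloud [0.643 0.01  0.057]
jig 335 encl [ 0.6885 -0.109   0.09  ] r_mm 34.3 cen [ 0.6891 -0.1086  0.09  ] zmax 0.095 cloud [ 0.706 -0.117  0.034]
lemon 459 encl [0.3121 0.2679 0.03  ] r_mm 38.4 cen [0.3131 0.2682 0.03  ] zmax 0.058 cloud [0.313 0.265 0.047]
table z 0.0007415503451524419
handle [0.47426067 0.12026795 0.039     ]
well [0.49806087 0.05244286 0.005     ]
ring 659 ((0.6454192996025085, 0.008564969524741173), 0.04920687526464462) [0.6445919  0.00834761]
```

View pics/c1.png

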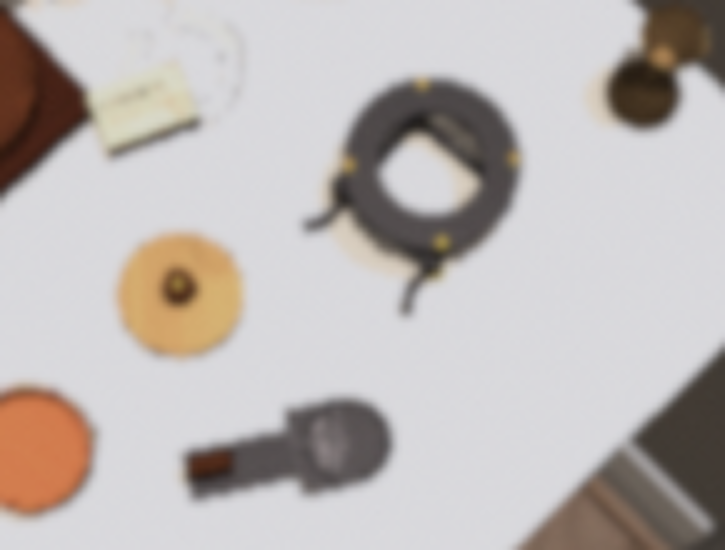

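The crop shows the tray handle at c1 (213,462) and its well at (340,443). The ring centre is at (432,168), with the flared runner mouths at (310,225) and (405,310), so warmer yaw is about -38°. I'll move above the work for a close look.

```bash
cat >> h.py <<'E'
def phi():
    m=R.from_quat(get_state()['tcp_rot']).as_matrix(); return np.degrees(np.arctan2(m[1,0],m[0,0]))
def go(x,y,z,ph=None):
    "rows needed: tool shift mm, yaw deg"
    s=get_state(); m=R.from_quat(s['tcp_rot']).as_matrix(); d=m.T@(np.array([x,y,z])-s['eef_pos'])*1000
    p=phi(); return d.round(1).tolist(), None if ph is None else round((p-ph+180)%360-180,1), 'dist',round(float(np.linalg.norm(d)))
E
python3 -m crank '[[[325,-243,0],0,0],[[325,-243,0],0,0],[[325,-243,0],0,0],[[325,-243,0],0,0],[[325,-243,0],0,0],[[325,-243,0],0,0],[[325,-243,0],0,0],[[325,-243,0],0,0],[[325,-243,0],0,0],[[432,-576,0],0,0]]' 30
python3 -m crank '[[[107,-333,0],0,0],[[107,-333,0],0,0],[[107,-333,0],0,0],[[107,-333,0],0,0],[[107,-333,0],0,0],[[107,-333,0],0,0],[[107,-333,0],0,0],[[107,-333,0],0,0]]'
python3 -c "
from h import *
print(get_state()['eef_pos'],phi(),go(.44,.05,.2,20))"
```

```text
time: 1.2
eef_pos: [0.4494, -0.2515, 0.2029]
tcp_rot: [0.986, 0.167, 0.0, 0.001]
contact_force: [0.9, 0.4, -0.3]
opening: 1.002
finger_force: 0.0
time: 2.0
eef_pos: [0.4382, 0.1042, 0.2028]
tcp_rot: [0.985, 0.172, 0.0, -0.001]
contact_force: [-0.4, -0.6, 0.8]
opening: 1.001
finger_force: 0.0
[0.4382094  0.10421638 0.20278888] 19.791653012008734 ([-16.7, 51.6, 2.7], np.float64(-0.2), 'dist', 54)
```

```bash
python3 - <<'E'
from h import *
import pickle
c=cam('wrist','w1.png'); pickle.dump(c,open('pics/w1.pkl','wb'))
E
```

```text
(no output)
```

View pics/w1.png

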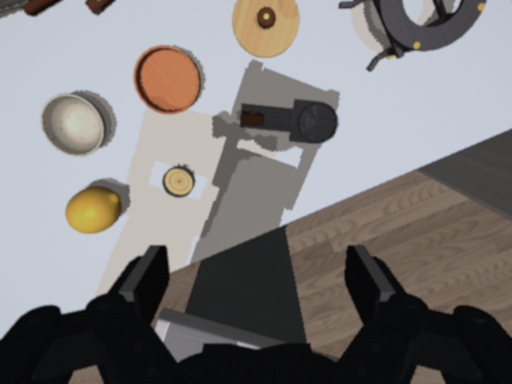

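The wrist view shows the tea light at (179,181), tray well (315,122), handle (251,119), pan (168,79), bowl (75,124), lid (266,20) and lemon (93,210). The fingers are clear of everything.

```bash
python3 - <<'E'
from h import *
import pickle
c=pickle.load(open('pics/w1.pkl','rb')); I=c['frame'];P=cloud(c)
S=cv2.cvtColor(I,cv2.COLOR_BGR2HSV)
def blob(m,u,v,r):
    k=np.zeros(m.shape,np.uint8);cv2.circle(k,(u,v),r,1,-1); k&=m.astype(np.uint8)
    return max(cv2.findContours(k,0,cv2.CHAIN_APPROX_NONE)[0],key=cv2.contourArea)
def mid(k): (a,b),r=cv2.minEnclosingCircle(k); return a,b,r
k=blob((S[...,1]>60),179,181,24); a,b,r=mid(k); print('tea wax',a,b,r,ray(c,a,b,.013),'r',r/c['f']*.36)
k=blob((S[...,2]<75),315,122,70); print('area',cv2.contourArea(k),cv2.minAreaRect(k))
pts=k[:,0].astype(float)
# world points of plate outline (z 3mm)
W=np.array([ray(c,u,v,.003)[:2] for u,v in pts]); np.set_printoptions(precision=4,suppress=True)
print('extent',cv2.minAreaRect((W*1000).astype(np.float32)))
k2=blob((S[...,2]<75),315,122,24); a,b,r=mid(k2); print('well',a,b,r,ray(c,a,b,.006))
h=blob((S[...,2]<90)&(S[...,1]>110)&(S[...,0]<20),251,119,18); print('handle',cv2.minAreaRect(h)); (a,b),_,_=cv2.minAreaRect(h); print(ray(c,a,b,.039))
q=(P[...,2]>.034)&(P[...,2]<.045); q[:, :225]=0;q[:,275:]=0;q[:100]=0;q[140:]=0; print('handle cloud',q.sum(),P[q].mean(0))
for n,(u,v,r,hh) in dict(pan=(168,79,37,.029),bowl=(75,124,36,.031)).items():
    q=(abs(P[...,2]-hh)<.006); kk=np.zeros(q.shape,np.uint8);cv2.circle(kk,(u,v),r+4,1,-1); q&=kk>0
    print(n,cv2.minEnclosingCircle(P[q][:,:2].astype(np.float32)))
# silver cup of tea from cloud
q=(P[...,2]>.009)&(P[...,2]<.02);kk=np.zeros(q.shape,np.uint8);cv2.circle(kk,(179,181),22,1,-1);q&=kk>0;print('tea cloud',q.sum(),cv2.minEnclosingCircle(P[q][:,:2].astype(np.float32)),np.median(P[q][:,2]))
print(go(.375,.184,.12))
cv2.imwrite('pics/c2.png',cv2.resize(I[85:160,215:355],None,fx=5,fy=5,interpolation=cv2.INTER_CUBIC))
E
```

```text
tea wax 178.23301696777344 181.15533447265625 14.594639778137207 [0.37698063 0.18502959 0.013     ] r 0.01713899783675062
area 2635.5 ((290.88525390625, 119.76229858398438), (90.9884262084961, 41.555904388427734), 5.194429397583008)
extent ((492.0860900878906, 80.33409881591797), (48.42613983154297, 108.701416015625), 14.627882957458496)
well 314.0445861816406 121.8216552734375 23.19428062438965 [0.4997 0.0545 0.006 ]
handle ((251.712890625, 118.37127685546875), (21.393299102783203, 11.144415855407715), 5.710593223571777)
[0.4819 0.1257 0.039 ]
handle cloud 266 [0.4808 0.1257 0.0379]
pan ((0.4871659278869629, 0.22513878345489502), 0.03541961684823036)
bowl ((0.40544840693473816, 0.310711532831192), 0.035302139818668365)
tea cloud 214 ((0.3755757808685303, 0.18538621068000793), 0.01944088749587536) 0.011477931889744414
([-32.2, -98.8, 82.7], None, 'dist', 133)
```

View pics/c2.png

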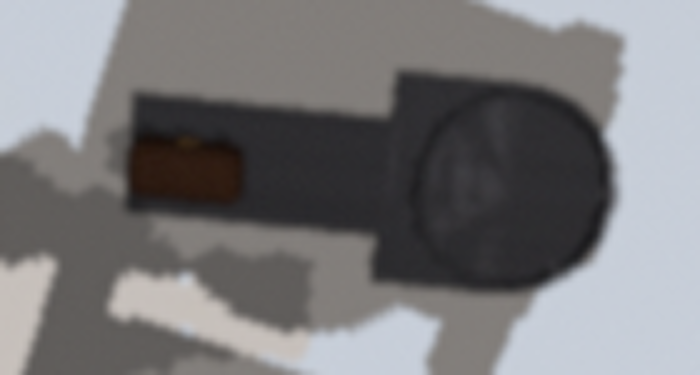

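```bash
python3 -m crank '[[[-10,-33,20],-8.5,0],[[-21,-66,40],-17,0],[[-31,-99,60],-25.5,0],[[-31,-99,83],-34,0],[[-31,-99,83],-42.5,0],[[-31,-99,83],-51,0],[[-31,-99,83],-59.5,0],[[-31,-99,83],-68,0],[[-31,-99,83],-76.5,0],[[-31,-99,83],-85,0]]' 25
python3 -m crank '[[[0,0,0],0,0],[[0,0,0],0,0]]' >/dev/null
python3 -c "
from h import *
print(get_state()['eef_pos'],phi(),go(.376,.185,.003,105))"
```

```text
time: 3.05
eef_pos: [0.3778, 0.1811, 0.1197]
tcp_rot: [0.612, 0.791, -0.0, 0.0]
contact_force: [0.1, 0.2, -0.1]
opening: 1.002
finger_force: 0.0
[0.37750945 0.18180667 0.11968907] 104.06034074086689 ([3.5, -0.7, 116.7], np.float64(-0.9), 'dist', 117)
```

```bash
python3 -m crank '[[[3,-1,40],0,0],[[3,-1,80],0,0],[[3,-1,110],0,0],[[3,-1,117],0,0],[[3,-1,117],0,0],[[3,-1,117],0,140],[[3,-1,117],0,140],[[3,-1,117],0,140],[[3,-1,117],0,160],[[3,-1,117],0,160]]' 25
python3 -m crank '[[[0,0,0],0,160],[[0,0,0],0,160]]'
```

```text
time: 4.25
eef_pos: [0.3757, 0.1857, 0.0033]
tcp_rot: [0.613, 0.79, 0.0, 0.0]
contact_force: [0.1, 0.6, -0.2]
opening: 0.374
finger_force: 0.0
time: 4.45
eef_pos: [0.3753, 0.1856, 0.0028]
tcp_rot: [0.613, 0.79, 0.0, 0.0]
contact_force: [-0.2, 0.4, 0.2]
opening: 0.37
finger_force: 0.0
```

```bash
python3 - <<'E'
from h import *
c=cam('wrist')
cv2.imwrite('pics/g1.png',cv2.resize(c['frame'][170:384,120:400],None,fx=2.5,fy=2.5))
E
```

```text
(no output)
```

View pics/g1.png

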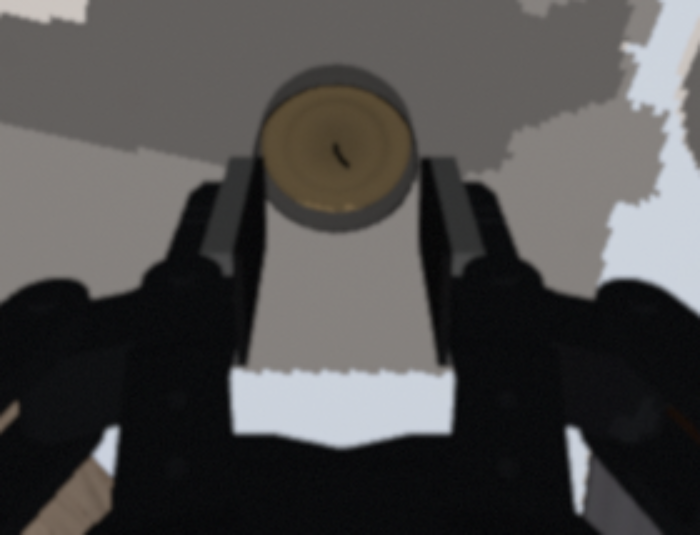

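The close view shows the candle (crop 337,148) about 13 mm ahead of the pad centres (crop y≈205), with the fingers not yet touching. I'll measure the offset before closing.

```bash
python3 - <<'E'
from h import *
c=cam('wrist'); s=get_state()
def proj(p): q=c['R'].T@(np.array(p)-c['o']); return q[:2]/q[2]*c['f']+[c['cx'],c['cy']]
print(proj(s['eef_pos']), 'cam tool offset',R.from_quat(s['tcp_rot']).as_matrix().T@(c['o']-s['eef_pos']))
for (x,y,h) in [(337,149,.015),(337,150,.013)]: print(ray(c,120+x/2.5,170+y/2.5,h))
P=cloud(c); 
for (x,y) in [(337,120),(337,180),(245,165),(225,240)]: print((x,y),P[170+int(y/2.5),120+int(x/2.5)])
E
```

```text
[253.91554861 224.49903689] cam tool offset [ 0.08132575  0.00149871 -0.17086158]
[0.37518163 0.18828116 0.015     ]
[0.37547975 0.18706878 0.013     ]
(337, 120) [0.37381812 0.19153967 0.00669855]
(337, 180) [0.37777072 0.17595504 0.0065161 ]
(245, 165) [nan nan nan]
(225, 240) [0.35565552 0.19287101 0.06641117]
```

```bash
python3 - <<'E'
from h import *
c=cam('wrist'); s=get_state();P=cloud(c)
T=(P-s['eef_pos'])@R.from_quat(s['tcp_rot']).as_matrix()*1000
np.set_printoptions(precision=0,suppress=True,linewidth=180)
for v in range(230,300,6): print(v,[T[v,u].round().tolist() for u in (198,206,212,216,220,222,224)])
E
```

```text
230 [[-6.0, -35.0, 4.0], [-6.0, -30.0, 4.0], [-5.0, -26.0, 3.0], [-5.0, -24.0, 4.0], [-5.0, -21.0, 2.0], [2.0, -18.0, -12.0], [-2.0, -18.0, -3.0]]
236 [[-10.0, -36.0, 4.0], [-9.0, -30.0, 3.0], [11.0, -20.0, -35.0], [11.0, -18.0, -37.0], [11.0, -16.0, -36.0], [nan, nan, nan], [11.0, -14.0, -36.0]]
242 [[-14.0, -36.0, 3.0], [7.0, -23.0, -36.0], [12.0, -19.0, -43.0], [12.0, -17.0, -43.0], [12.0, -15.0, -43.0], [11.0, -15.0, -43.0], [8.0, -14.0, -36.0]]
248 [[7.0, -26.0, -41.0], [8.0, -22.0, -42.0], [11.0, -19.0, -48.0], [12.0, -17.0, -50.0], [11.0, -15.0, -48.0], [9.0, -15.0, -44.0], [6.0, -14.0, -38.0]]
254 [[7.0, -25.0, -46.0], [11.0, -20.0, -53.0], [12.0, -18.0, -54.0], [12.0, -16.0, -54.0], [11.0, -14.0, -53.0], [7.0, -14.0, -47.0], [3.0, -14.0, -39.0]]
260 [[7.0, -24.0, -52.0], [11.0, -20.0, -58.0], [11.0, -17.0, -58.0], [11.0, -15.0, -58.0], [9.0, -14.0, -55.0], [5.0, -14.0, -48.0], [0.0, -14.0, -40.0]]
266 [[7.0, -24.0, -56.0], [11.0, -19.0, -63.0], [11.0, -17.0, -62.0], [12.0, -15.0, -63.0], [6.0, -14.0, -55.0], [2.0, -14.0, -48.0], [-3.0, -14.0, -41.0]]
272 [[12.0, -21.0, -68.0], [11.0, -18.0, -66.0], [11.0, -16.0, -67.0], [11.0, -14.0, -67.0], [3.0, -15.0, -55.0], [-1.0, -14.0, -49.0], [-6.0, -14.0, -42.0]]
278 [[15.0, -20.0, -76.0], [12.0, -17.0, -72.0], [8.0, -16.0, -67.0], [9.0, -15.0, -67.0], [1.0, -14.0, -57.0], [-3.0, -14.0, -50.0], [-9.0, -14.0, -42.0]]
284 [[13.0, -20.0, -76.0], [12.0, -17.0, -76.0], [7.0, -16.0, -69.0], [5.0, -15.0, -66.0], [-1.0, -14.0, -57.0], [-6.0, -14.0, -51.0], [-45.0, -20.0, 3.0]]
290 [[12.0, -19.0, -79.0], [13.0, -16.0, -80.0], [5.0, -16.0, -70.0], [3.0, -15.0, -67.0], [-4.0, -14.0, -58.0], [-9.0, -14.0, -51.0], [-51.0, -20.0, 4.0]]
296 [[12.0, -19.0, -82.0], [12.0, -16.0, -82.0], [2.0, -16.0, -70.0], [-0.0, -15.0, -67.0], [-6.0, -14.0, -59.0], [-55.0, -22.0, 3.0], [-56.0, -21.0, 4.0]]
```

By depth, the tips sit about 33 mm behind the reported TCP at this opening, so they are above the candle. I'll open, then go down in guarded steps.

```bash
python3 -m crank '[[[0,0,0],0,90],[[0,0,0],0,90],[[0,0,6],0,90],[[0,0,12],0,90],[[0,0,12],0,90]]'
python3 - <<'E'
from h import *
c=cam('wrist'); s=get_state();P=cloud(c)
print(s['opening'],s['contact_force'])
T=(P-s['eef_pos'])@R.from_quat(s['tcp_rot']).as_matrix()*1000
np.set_printoptions(precision=0,suppress=True,linewidth=180)
for v in range(218,262,4): print(v,[T[v,u].round().tolist() for u in (196,202,206,210,214,218)])
cv2.imwrite('pics/g2.png',cv2.resize(c['frame'][170:384,120:400],None,fx=2.5,fy=2.5))
E
```

```text
time: 5.1
eef_pos: [0.3741, 0.1853, -0.0105]
tcp_rot: [0.613, 0.79, -0.001, -0.001]
contact_force: [-0.6, 1.6, 0.3]
opening: 0.647
finger_force: 0.0
0.6456447849676197 [ 0.20809575 -0.35691148 -0.01548606]
218 [[9.0, -33.0, -10.0], [9.0, -30.0, -10.0], [9.0, -28.0, -9.0], [9.0, -25.0, -9.0], [9.0, -23.0, -9.0], [9.0, -21.0, -10.0]]
222 [[6.0, -34.0, -9.0], [7.0, -30.0, -10.0], [6.0, -28.0, -9.0], [6.0, -25.0, -10.0], [6.0, -23.0, -9.0], [6.0, -21.0, -10.0]]
226 [[4.0, -34.0, -10.0], [4.0, -30.0, -9.0], [4.0, -28.0, -10.0], [4.0, -26.0, -10.0], [3.0, -24.0, -8.0], [4.0, -21.0, -10.0]]
230 [[1.0, -34.0, -9.0], [2.0, -30.0, -10.0], [0.0, -28.0, -8.0], [1.0, -26.0, -10.0], [2.0, -23.0, -11.0], [1.0, -21.0, -9.0]]
234 [[-1.0, -34.0, -10.0], [-1.0, -31.0, -10.0], [-2.0, -28.0, -9.0], [-2.0, -26.0, -9.0], [-1.0, -24.0, -9.0], [-2.0, -21.0, -9.0]]
238 [[11.0, -28.0, -38.0], [-4.0, -31.0, -10.0], [-4.0, -28.0, -9.0], [-4.0, -26.0, -10.0], [-4.0, -24.0, -10.0], [-4.0, -21.0, -10.0]]
242 [[12.0, -27.0, -44.0], [-7.0, -31.0, -9.0], [-6.0, -28.0, -10.0], [-7.0, -26.0, -9.0], [-7.0, -24.0, -9.0], [-6.0, -21.0, -10.0]]
246 [[11.0, -26.0, -46.0], [4.0, -26.0, -33.0], [-9.0, -29.0, -10.0], [-9.0, -26.0, -10.0], [-10.0, -24.0, -9.0], [-9.0, -22.0, -10.0]]
250 [[9.0, -27.0, -45.0], [2.0, -26.0, -33.0], [-12.0, -29.0, -9.0], [-12.0, -26.0, -9.0], [-12.0, -24.0, -9.0], [-12.0, -22.0, -10.0]]
254 [[8.0, -26.0, -48.0], [-1.0, -26.0, -33.0], [-14.0, -29.0, -10.0], [-15.0, -27.0, -9.0], [-14.0, -24.0, -10.0], [-15.0, -22.0, -10.0]]
258 [[6.0, -27.0, -47.0], [-3.0, -27.0, -34.0], [-17.0, -29.0, -9.0], [-17.0, -27.0, -10.0], [-18.0, -24.0, -9.0], [-17.0, -22.0, -9.0]]
```

```bash
python3 -m crank '[[[1,-1,8],0,90],[[1,-1,15],0,90],[[1,-1,15],0,90]]'
python3 -m crank '[[[0,0,0],0,150],[[0,0,0],0,150],[[0,0,0],0,150],[[0,0,0],0,170],[[0,0,0],0,170],[[0,0,0],0,170]]'
```

```text
time: 5.45
eef_pos: [0.3728, 0.186, -0.0256]
tcp_rot: [0.613, 0.79, -0.001, -0.001]
contact_force: [-0.2, 0.2, 0.4]
opening: 0.645
finger_force: 0.0
time: 6.05
eef_pos: [0.3741, 0.1863, -0.0242]
tcp_rot: [0.613, 0.79, 0.0, 0.0]
contact_force: [0.2, 0.0, 0.0]
opening: 0.426
finger_force: 25.0
```

```bash
python3 -m crank '[[[0,0,-25],0,170],[[0,0,-50],0,170]]'
python3 -c "
from h import *
print(go(.501,.0505,.015,104.6))"
```

```text
time: 6.25
eef_pos: [0.373, 0.186, 0.0255]
tcp_rot: [0.613, 0.79, -0.001, -0.001]
contact_force: [0.9, -0.3, 0.1]
opening: 0.426
finger_force: 25.2
([-163.0, 90.4, 10.2], np.float64(-0.3), 'dist', 187)
```

```bash
python3 -m crank '[[[-40,22,0],0,170],[[-82,45,0],0,170],[[-122,68,0],0,170],[[-163,90,0],0,170],[[-163,90,0],0,170],[[-163,90,0],0,170]]'
python3 - <<'E'
from h import *
c=cam('wrist'); s=get_state()
cv2.imwrite('pics/g3.png',cv2.resize(c['frame'][130:300,150:370],None,fx=3,fy=3))
print(s['eef_pos'],go(.501,.0505,-.015,104.6))
def proj(p): q=c['R'].T@(np.array(p)-c['o']); return (q[:2]/q[2]*c['f']+[c['cx'],c['cy']]-[150,130])*3
print(proj([.501,.0505,.008]))
E
```

```text
time: 6.85
eef_pos: [0.5018, 0.05, 0.0255]
tcp_rot: [0.614, 0.789, -0.0, -0.0]
contact_force: [-0.6, -0.2, -0.5]
opening: 0.426
finger_force: 25.2
[0.50081866 0.05080121 0.02519433] ([-0.4, 0.2, 40.2], np.float64(-0.3), 'dist', 40)
[309.38134817 246.50147947]
```

View pics/g3.png

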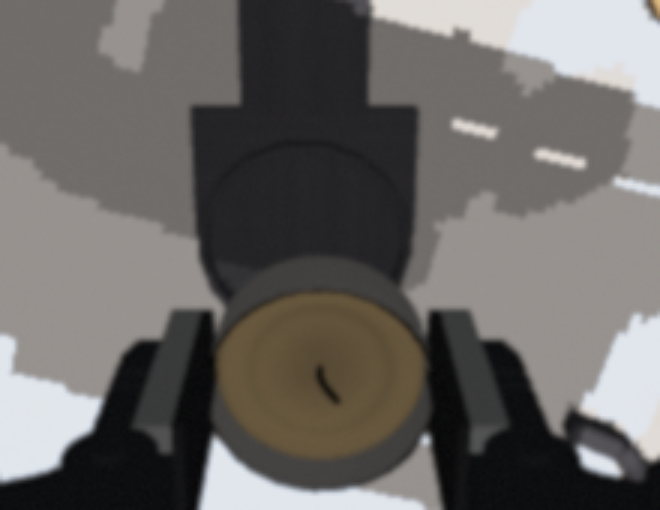

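Crop: the well is at about (306,246), matching my projection of (309,246). The candle is held level between the pads at (322,375).

```bash
python3 - <<'E'
from h import *
c=cam('wrist')
f=lambda x,y,h: ray(c,150+x/3,130+y/3,h)
w=f(305.5,246,.008)
m=R.from_quat(get_state()['tcp_rot']).as_matrix()
for t in (f(322,374,.0645),): print(w,t,(m.T@(w-t)*1000).round(1))
print(m.T@(f(321,372,.05)-get_state()['eef_pos']))
E
```

```text
[0.49906399 0.0513809  0.008     ] [0.50215911 0.05375468 0.0645    ] [-1.6 -3.5 56.5]
[-0.00635973  0.00213296 -0.02490997]
```

```bash
python3 -m crank '[[[-1,-3,15],0,170],[[-1,-3,34],0,170],[[-1,-3,34],0,170],[[-1,-3,34],0,170]]'
python3 - <<'E'
from h import *
c=cam('wrist')
cv2.imwrite('pics/g4.png',cv2.resize(c['frame'][150:280,180:340],None,fx=4,fy=4))
E
```

```text
time: 7.35
eef_pos: [0.4979, 0.05, -0.0085]
tcp_rot: [0.613, 0.79, -0.0, -0.001]
contact_force: [-0.0, 0.6, 0.7]
opening: 0.43
finger_force: 25.2
```

View pics/g4.png

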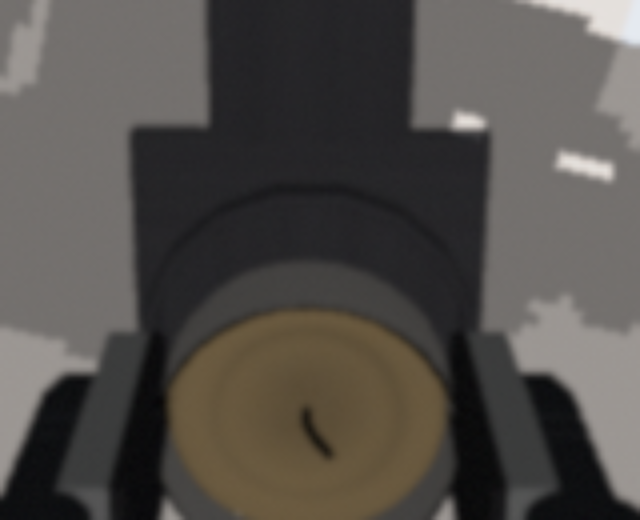

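```bash
python3 - <<'E'
from h import *
c=cam('wrist'); s=get_state(); m=R.from_quat(s['tcp_rot']).as_matrix()
f=lambda x,y,h: (m.T@(ray(c,180+x/4,150+y/4,h)-s['eef_pos'])*1000).round(1)
print('rim',f(310,187,.008)); print('plate back edge',f(310,128,.003)); print('tea bot',f(307,262,.0155),'tea top',f(307,308,.0305))
print('stem sides',f(208,60,.003),f(412,60,.003),'plate',f(133,200,.003),f(488,200,.003),'tea',f(168,400,.0305),f(447,400,.0305))
E
```

```text
rim [ 24.3   1.6 -15.4]
plate back edge [ 31.1   1.6 -10.4]
tea bot [ 16.6   1.2 -22.9] tea top [ 17.3   1.2 -37.9]
stem sides [ 40.6 -12.1 -10.4] [ 40.7  15.3 -10.4] plate [ 20.5 -23.1 -10.4] [ 20.5  26.5 -10.4] tea [  4.9 -15.8 -37.9] [  4.9  18.3 -37.9]
```

Laterally it is aligned within 1 mm. Fore-aft the candle needs +2 mm, so I'll correct, lower and release.

```bash
python3 -m crank '[[[2,0,0],0,170],[[2,0,6],0,170],[[2,0,12],0,170],[[2,0,12],0,170],[[2,0,12],0,170]]'
python3 -m crank '[[[0,0,0],0,120],[[0,0,0],0,100],[[0,0,0],0,90],[[0,0,-20],0,60],[[0,0,-60],0,60],[[0,0,-80],0,60],[[0,0,-80],0,60]]'
python3 - <<'E'
from h import *
c=cam('wrist'); s=get_state(); print(s['eef_pos'])
cv2.imwrite('pics/g5.png',cv2.resize(c['frame'][60:300,130:400],None,fx=2.2,fy=2.2))
P=cloud(c);q=(P[...,2]>.0165)&(P[...,2]<.024)&(np.hypot(P[...,0]-.501,P[...,1]-.0505)<.035);print(q.sum(),P[q].mean(0))
E
```

```text
time: 7.95
eef_pos: [0.4982, 0.0509, -0.0207]
tcp_rot: [0.613, 0.79, -0.0, -0.0]
contact_force: [0.3, -0.3, -0.5]
opening: 0.423
finger_force: 25.2
time: 8.65
eef_pos: [0.5016, 0.0506, 0.0636]
tcp_rot: [0.613, 0.79, 0.002, 0.003]
contact_force: [1.2, 0.6, 0.0]
opening: 0.767
finger_force: 0.0
[0.49991739 0.0507837  0.0613838 ]
170 [0.50080861 0.04836203 0.01787188]
```

View pics/g5.png

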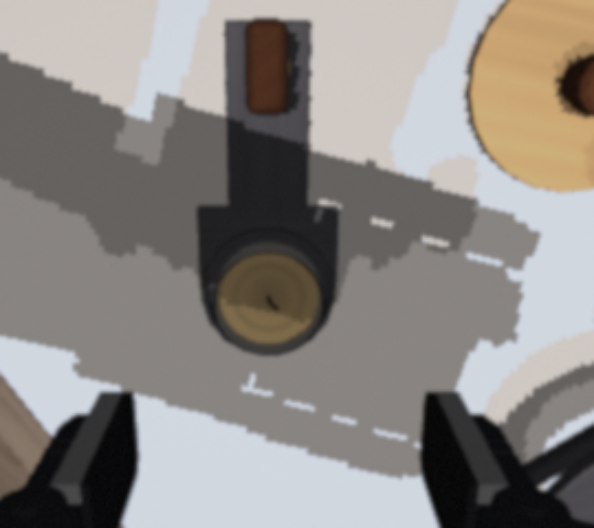

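The candle sits inside the rim at crop (268,300), and the handle is at (267,66). Next I'll measure the handle and check the candle is level.

```bash
python3 - <<'E'
from h import *
c=cam('wrist'); s=get_state();P=cloud(c);S=cv2.cvtColor(c['frame'],cv2.COLOR_BGR2HSV)
m=((S[...,1]>110)&(S[...,2]>50)&(S[...,0]<15)).astype(np.uint8); m[:, :225]=0;m[:,275:]=0;m[:60]=0;m[125:]=0
k=max(cv2.findContours(m,0,2)[0],key=cv2.contourArea); r=cv2.minAreaRect(k);print(r)
W=np.array([ray(c,u,v,.039)[:2]*1000 for u,v in k[:,0]],np.float32);print(cv2.minAreaRect(W)); hc=np.array(cv2.minAreaRect(W)[0])/1000
q=(P[...,2]>.013)&(P[...,2]<.026)&(np.hypot(P[...,0]-.501,P[...,1]-.0505)<.016);A=np.c_[P[q][:,:2]-[.501,.05],np.ones(q.sum())];print('tea plane',q.sum(),np.linalg.lstsq(A,P[q][:,2],rcond=None)[0])
print(go(hc[0],hc[1],-.018,104.6))
E
```

```text
((254.0, 91.5), (41.0, 18.0), 90.0)
((480.9375305175781, 125.51850891113281), (10.848175048828125, 23.656984329223633), 13.704418182373047)
tea plane 20 [ 0.11603782 -0.2028263   0.01535615]
([76.7, 1.4, 77.7], np.float64(-0.2), 'dist', 109)
```

```bash
python3 - <<'E'
from h import *
c=cam('wrist'); P=cloud(c)
def proj(p): q=c['R'].T@(np.array(p)-c['o']); return (q[:2]/q[2]*c['f']+[c['cx'],c['cy']])
u0,v0=[int(t) for t in proj([.501,.0505,.018])];print(u0,v0)
np.set_printoptions(precision=1,suppress=True,linewidth=200)
print(P[v0-40:v0+34:5,u0-36:u0+40:5,2]*1000)
E
```

```text
257 201
[[-0.7  2.2  2.7  3.7  3.5  2.2  2.2  3.5  3.9  2.3  2.9  3.4  2.2  1.5 -0.6 -1.4]
 [ 0.5  2.2  1.5  3.   3.3  1.7  3.2  4.5  3.7  1.2  2.7  2.4  2.5  2.1 -1.8  0.3]
 [ 0.4  3.3  2.1  3.3  7.6  6.7  2.3  2.6  2.5  7.3  6.2  3.4  3.2  2.1 -0.5 -0.4]
 [-0.9  2.4  2.1  7.6  2.5  9.1 14.3 14.8 12.5  8.   2.5  7.2  3.2  2.5 -0.9 -1.1]
 [ 0.5  2.7  7.8  3.4 15.4 10.9 10.8 11.7 11.5 12.2 15.2  3.9  8.1  2.6  0.2 -1.9]
 [-0.6  3.3  4.1 18.3 11.2 10.3 10.   8.8  8.9  9.8 11.5 18.1  2.8  2.  -1.5  1.1]
 [-2.   7.9  1.7 10.7 11.7  9.7  9.1  9.1  8.1  9.6 11.6 10.8  1.5  3.5 -1.3 -0.4]
 [ 0.5  7.8 17.3 11.9 10.6 10.2 10.2  8.7  9.9 10.2 10.3 10.9  3.   6.5  0.1  0.2]
 [-0.4  6.6 17.7 11.8 10.   9.8  9.4  8.5 10.3  9.9 10.8 12.4 18.6 -0.  -1.  -0.5]
 [-0.7 -0.4  2.6 11.8 11.4 10.3 10.4  9.1  9.3  9.9 10.5 12.1  6.   0.2 -0.6 -1.9]
 [-0.4 -0.8  8.1 11.8 11.4 11.6 10.4  9.8  9.9 11.8 11.9 12.9  7.2 -0.2  0.5  1.3]
 [ 0.   0.7 -1.5  8.  12.2 11.1 10.8 10.7 12.2 10.7 12.5 18.7 -0.8 -0.7  0.  -0. ]
 [ 0.1  0.1  1.8 -1.2 -0.5 15.9 12.5 12.  13.6 16.7 -0.6 -0.1 -0.8 -0.1 -0.4 -0.7]
 [-0.9  0.2 -0.6 -0.1  0.7  0.9 -0.2 -0.8 -0.6 -1.3 -0.7 -0.7 -0.5  0.1 -0.5 -0.2]
 [-1.2 -0.4  0.1 -0.5 -1.1 -1.   0.3 -1.5 -0.9 -0.2 -0.2  0.5 -0.3  0.4 -1.  -1. ]]
```

The wax is dished symmetrically with its rim at 18 mm all round, so the candle is level. Now to grasp the handle.

```bash
python3 -m crank '[[[38,1,0],0,120],[[77,1,0],0,120],[[77,1,30],0,120],[[77,1,60],0,120],[[77,1,78],0,120],[[77,1,78],0,120],[[77,1,78],0,235],[[77,1,78],0,235],[[77,1,78],0,235],[[77,1,78],0,235]]' 50
python3 -m crank '[[[0,0,0],0,235],[[0,0,0],0,235]]'
python3 -c "
from h import *
print(phi(),go(.55,.10,-.018,142))"
```

```text
time: 9.8
eef_pos: [0.4813, 0.1257, -0.0173]
tcp_rot: [0.613, 0.79, 0.001, 0.001]
contact_force: [0.5, -0.6, 0.4]
opening: 0.13
finger_force: 49.8
time: 10.0
eef_pos: [0.4813, 0.1257, -0.0173]
tcp_rot: [0.613, 0.79, 0.001, 0.001]
contact_force: [-0.1, -0.2, 3.6]
opening: 0.129
finger_force: 50.3
104.35639192282552 ([-41.9, 60.1, 0.8], np.float64(-37.6), 'dist', 73)
```

```bash
python3 -m crank '[[[0,1,0],-4,235],[[0,3,0],-8,235],[[-1,4,0],-12,235],[[-2,6,0],-16,235],[[-2,7,0],-20,235],[[-3,8,0],-24,235],[[-3,10,0],-28,235],[[-4,11,0],-32,235],[[-4,13,0],-36,235],[[-4,13,0],-37.6,235]]'
python3 -m crank '[[[0,0,0],0,235],[[0,0,0],0,235]]'
python3 - <<'E'
from h import *
import pickle
c=cam('wrist','w2.png');pickle.dump(c,open('pics/w2.pkl','wb'))
t=cam('top');pickle.dump(t,open('pics/t2.pkl','wb'))
print(phi(),get_state()['eef_pos'])
E
```

```text
time: 11.0
eef_pos: [0.495, 0.125, -0.0173]
tcp_rot: [0.325, 0.946, 0.0, 0.001]
contact_force: [0.2, -0.4, 5.4]
opening: 0.129
finger_force: 50.6
time: 11.2
eef_pos: [0.495, 0.125, -0.0173]
tcp_rot: [0.326, 0.945, 0.0, 0.001]
contact_force: [0.8, -0.4, 5.8]
opening: 0.129
finger_force: 50.5
141.94207307726052 [ 0.49503654  0.12503524 -0.01731177]
```

View pics/w2.png

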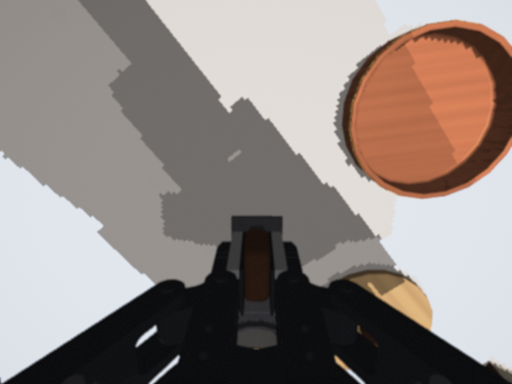

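The tray is aligned with the tool, but the hand hides the warmer from here. I'll get the warmer pose from the earlier top and wrist views.

```bash
python3 - <<'E'
from h import *
import pickle
from scipy.optimize import least_squares
c=pickle.load(open('pics/w1.pkl','rb'));t=pickle.load(open('pics/t2.pkl','rb'))
T=lambda x,y,h: ray(t,200+x/5,115+y/5,h)[:2]
a,b=T(306,226,.006),T(405,312,.006); print('top mouths',a,b,(a+b)/2,'sep',np.linalg.norm(a-b))
sc=np.array([T(*p,.059) for p in [(423,83),(513,158),(441,243),(347,163)]]);print('screws',sc.round(4).tolist(),'mean',sc.mean(0))
print('angles',[round(float(np.degrees(np.arctan2(*(p-sc.mean(0))[::-1]))),1) for p in sc])
d=np.load('pics/top0.npz')['P']
for n,P,lim in(('top',d,None),('w1',cloud(c),None)):
    q=(abs(P[...,2]-.058)<.005)&(np.hypot(P[...,0]-.645,P[...,1]-.009)<.065)
    p=P[q][:,:2]; 
    r=least_squares(lambda x: np.maximum(np.hypot(*(p-x).T)-.049,0)+np.maximum(.0285-np.hypot(*(p-x).T),0),[.645,.009],loss='soft_l1',f_scale=.001); print(n,q.sum(),r.x)
W=lambda x,y,h: ray(c,x,y,h)[:2]
a,b=W(340,3,.006),W(369,70,.006);print('w1 mouths',a,b,(a+b)/2,np.linalg.norm(a-b))
print('w1 screws',W(417,45,.059),W(482,7,.059))
cv2.imwrite('pics/c3.png',np.hstack([cv2.resize(c['frame'][:90,320:500],(440,220),interpolation=2),cv2.resize(t['frame'][110:200,240:330],(330,330),interpolation=2)[:220]]))
big=cv2.resize(t['frame'][105:240,200:340],None,fx=4,fy=4,interpolation=2); cv2.imwrite('pics/c3.png',np.vstack([cv2.resize(c['frame'][:80,325:505],(560,249),interpolation=2),cv2.resize(t['frame'][120:200,225:325],(560,340)[:2],interpolation=2)]))
E
```

```text
top mouths [0.6200991  0.07422992] [0.57173532 0.0174622 ] [0.59591721 0.04584606] sep 0.07457633709370108
screws [[0.6878, 0.0129], [0.6466, -0.0365], [0.5979, 0.0021], [0.6412, 0.0535]] mean [0.64337059 0.00801481]
angles [6.3, -85.9, -172.5, 92.7]
top 652 [0.64525393 0.00828788]
w1 3009 [0.64470906 0.00966741]
w1 mouths [0.62258801 0.07744212] [0.57334427 0.01910994] [0.59796614 0.04827603] 0.07633864931901264
w1 screws [0.60005052 0.00289272] [ 0.64781481 -0.03693035]
```

View pics/c3.png

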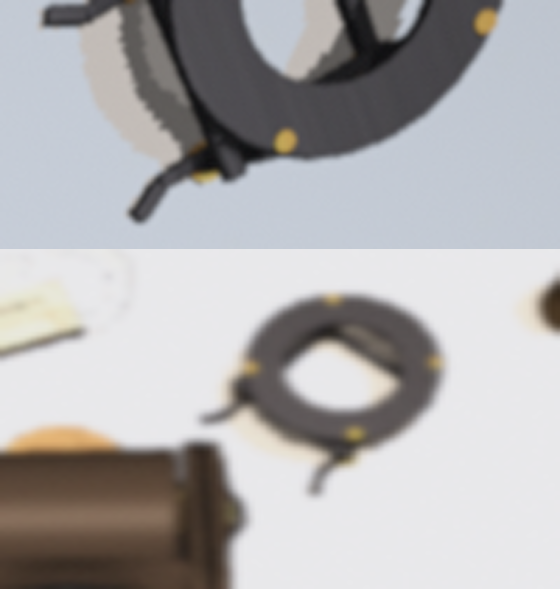

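Warmer: centre (.645,.009), yaw about -39.7° (mouth midpoint, mouth line and screws agree). The crop shows both flared mouths and the ring clearly. I'll line the tray up on that axis.

```bash
python3 -c "
from h import *
print(go(.504,.1257,-.0165,140.4))"
```

```text
([-6.6, 6.0, -0.8], np.float64(1.5), 'dist', 9)
```

```bash
python3 -m crank '[[[-3,3,-0.5],0.7,235],[[-6.6,6,-0.8],1.5,235],[[-6.6,6,-0.8],1.5,235],[[-6.6,6,-0.8],1.5,235]]'
python3 - <<'E'
from h import *
W=np.array([.645,.009]);a=np.radians(-39.6);e=np.array([np.cos(a),np.sin(a)])
s=get_state();d=s['eef_pos'][:2]-W;print('along',d@e,'lat',d@[-e[1],e[0]],phi(),s['contact_force'])
c=cam('scene')
def proj(p): q=c['R'].T@(np.array(p)-c['o']); return (q[:2]/q[2]*c['f']+[c['cx'],c['cy']])
u,v=proj([.6,.05,0]);u,v=int(u),int(v);print(u,v)
cv2.imwrite('pics/s2.png',cv2.resize(c['frame'][v-50:v+40,u-55:u+65],None,fx=5,fy=5,interpolation=2))
E
```

```text
time: 11.7
eef_pos: [0.5034, 0.1258, -0.0173]
tcp_rot: [0.338, 0.941, 0.0, 0.001]
contact_force: [1.3, 0.2, 2.0]
opening: 0.135
finger_force: 50.1
along -0.18359027360935976 lat -0.0002451484671741254 140.44316265366012 [1.2936094  0.24619308 2.0101912 ]
258 177
```

View pics/s2.png

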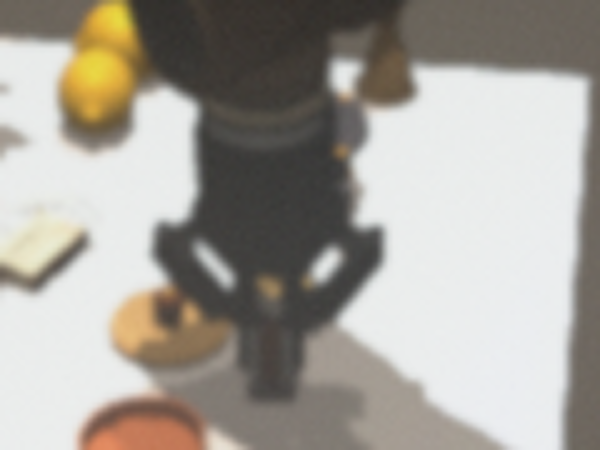

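The scene camera's view is blocked by the arm, so I'll slide in guarded stages along the tool's −x.

```bash
python3 -m crank '[[[-8,0,0],0,235],[[-16,0,0],0,235],[[-24,0,0],0,235],[[-32,0,0],0,235],[[-40,0,0],0,235],[[-45,0,0],0,235]]'
python3 -m crank '[[[-6,0,0],0,235],[[-12,0,0],0,235],[[-18,0,0],0,235],[[-24,0,0],0,235],[[-30,0,0],0,235]]'
python3 -c "
from h import *
W=np.array([.645,.009]);a=np.radians(-39.6);e=np.array([np.cos(a),np.sin(a)])
s=get_state();d=s['eef_pos'][:2]-W;print('along',d@e,'lat',d@[-e[1],e[0]],phi(),s['contact_force'],s['wrist_torque'])"
```

```text
time: 12.35
eef_pos: [0.5376, 0.0972, -0.0173]
tcp_rot: [0.338, 0.941, 0.0, -0.001]
contact_force: [-2.8, 2.6, 6.0]
opening: 0.131
finger_force: 50.6
time: 12.85
eef_pos: [0.5604, 0.0784, -0.0173]
tcp_rot: [0.338, 0.941, 0.0, -0.001]
contact_force: [-2.9, 2.1, 5.8]
opening: 0.132
finger_force: 50.6
along -0.10939337748501028 lat -0.0004928187870819533 140.45257234304344 [-2.89691905  2.08302563  5.78949321] [ 0.3986208   0.36143161 -0.02060779]
```

```bash
python3 -m crank '[[[-6,0,0],0,235],[[-12,0,0],0,235],[[-18,0,0],0,235],[[-24,0,0],0,235],[[-27,0,0],0,235]]'
python3 -m crank '[[[-2,0,0],0,235],[[-3,0,0],0,235],[[-3,0,0],0,235]]'
python3 -m crank '[[[-1,0,0],0,235],[[-2,0,0],0,235],[[-2,0,0],0,235]]'
python3 -c "
from h import *
W=np.array([.645,.009]);a=np.radians(-39.6);e=np.array([np.cos(a),np.sin(a)])
s=get_state();d=s['eef_pos'][:2]-W;print('along',d@e,'lat',d@[-e[1],e[0]],phi(),s['contact_force'],s['wrist_torque'])"
```

```text
time: 13.35
eef_pos: [0.5814, 0.061, -0.0173]
tcp_rot: [0.338, 0.941, 0.0, -0.001]
contact_force: [-2.9, 2.2, 6.6]
opening: 0.133
finger_force: 50.6
time: 13.65
eef_pos: [0.5837, 0.0592, -0.0173]
tcp_rot: [0.338, 0.941, 0.0, -0.0]
contact_force: [-2.4, 1.9, 6.0]
opening: 0.136
finger_force: 50.5
time: 13.95
eef_pos: [0.5848, 0.0582, -0.0173]
tcp_rot: [0.338, 0.941, 0.0, -0.001]
contact_force: [-3.2, 2.4, 6.3]
opening: 0.132
finger_force: 50.7
along -0.07771839773212626 lat -0.0004726651134781282 140.4493740058647 [-3.18626547  2.39997077  6.30370613] [ 0.38683804  0.43246432 -0.0441984 ]
```

```bash
python3 -m crank '[[[-1,0,0],0,235],[[-1,0,0],0,235]]'
python3 -m crank '[[[-1,0,0],0,235],[[-1,0,0],0,235]]'
python3 -m crank '[[[-1,0,0],0,235],[[-1,0,0],0,235]]'
```

```text
time: 14.15
eef_pos: [0.5847, 0.0582, -0.0173]
tcp_rot: [0.338, 0.941, 0.0, -0.002]
contact_force: [-4.9, 4.5, 8.0]
opening: 0.134
finger_force: 51.0
time: 14.35
eef_pos: [0.5847, 0.0582, -0.0173]
tcp_rot: [0.338, 0.941, 0.0, -0.003]
contact_force: [-7.3, 6.3, 9.8]
opening: 0.127
finger_force: 51.3
time: 14.55
eef_pos: [0.5847, 0.0581, -0.0173]
tcp_rot: [0.339, 0.941, 0.0, -0.004]
contact_force: [-10.0, 7.8, 11.9]
opening: 0.13
finger_force: 51.6
```

The tray is hard against the stop at about 13 N. I'll relax the push, release and rise.

```bash
python3 -m crank '[[[3,0,0],0,235],[[3,0,0],0,235],[[3,0,0],0,170],[[3,0,0],0,150],[[3,0,0],0,150],[[3,0,-40],0,150],[[3,0,-80],0,150],[[3,0,-120],0,150],[[3,0,-120],0,100]]'
python3 - <<'E'
from h import *
c=cam('wrist','w3.png'); print(get_state()['eef_pos'],phi(),go(.487,.225,.12,100))
E
```

```text
time: 15.45
eef_pos: [0.5903, 0.0572, 0.1097]
tcp_rot: [0.338, 0.941, 0.002, 0.006]
contact_force: [1.1, -1.6, -0.1]
opening: 0.569
finger_force: 0.0
[0.58824642 0.05722917 0.10644371] 140.4425004784723 ([184.8, 64.9, -14.5], np.float64(40.4), 'dist', 196)
```

View pics/w3.png

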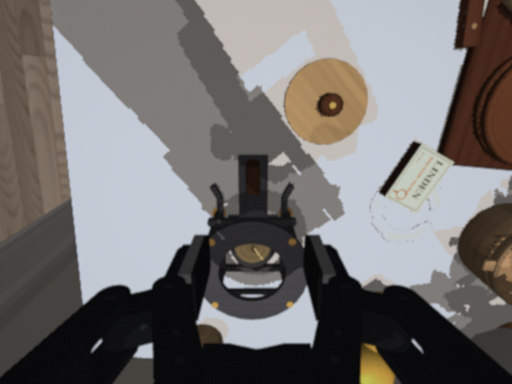

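The tray is in, with its handle (253,176) centred between the runner mouths and the candle visible under the ring (253,254). Ring screws are at (217,242), (291,241), (216,304) and (289,304). The lid is at (326,101).

```bash
python3 - <<'E'
from h import *
from scipy.optimize import least_squares
c=cam('wrist'); P=cloud(c);S=cv2.cvtColor(c['frame'],cv2.COLOR_BGR2HSV)
m=((S[...,1]>100)&(S[...,2]>100)&(S[...,0]<35)).astype(np.uint8)
n,l,st,ce=cv2.connectedComponentsWithStats(m)
for i in range(1,n):
    u,v=ce[i]
    if 195<u<310 and 225<v<320 and st[i,4]<60: print(ce[i],st[i,4],ray(c,u,v,.059)[:2])
q=(abs(P[...,2]-.058)<.004)&(np.hypot(P[...,0]-.644,P[...,1]-.0095)<.056)
q[:, :205]=0;q[:,305:]=0
p=P[q][:,:2]
r=least_squares(lambda x: np.maximum(np.hypot(*(p-x).T)-.049,0)+np.maximum(.0285-np.hypot(*(p-x).T),0),[.644,.009],loss='soft_l1',f_scale=.001); print(q.sum(),r.x)
m=((S[...,1]>110)&(S[...,2]>40)&(S[...,0]<15)).astype(np.uint8); m[:, :235]=0;m[:,275:]=0;m[:150]=0;m[205:]=0
k=max(cv2.findContours(m,0,2)[0],key=cv2.contourArea);W=np.array([ray(c,u,v,.039)[:2]*1000 for u,v in k[:,0]],np.float32);print('handle',cv2.minAreaRect(W))
E
```

```text
[294.09090909 245.6969697 ] 33 [0.64153779 0.05464468]
[212.      246.09375] 32 [0.59974926 0.00367983]
[216.  308.5] 34 [ 0.64731566 -0.03476669]
[290.91176471 308.35294118] 34 [0.68871597 0.01528653]
5677 [0.64440139 0.00962872]
handle ((591.5357666015625, 51.44631576538086), (6.019105434417725, 3.62601375579834), 3.552400588989258)
```

```bash
python3 -m crank '[[[46,50,0],0,0],[[92,90,0],0,0],[[138,105,0],0,0],[[184,109,0],0,0],[[184,109,30],0,0],[[184,109,30],0,0]]' 30
python3 -c "
from h import *
print(get_state()['eef_pos'],phi(),go(.487,.225,.06,140.4))"
```

```text
time: 16.15
eef_pos: [0.5063, 0.2595, 0.0662]
tcp_rot: [0.336, 0.942, -0.004, -0.005]
contact_force: [-0.2, -0.4, -1.1]
opening: 0.999
finger_force: 0.0
[0.50633331 0.25951734 0.06616311] 140.6904004980388 ([-7.0, -38.9, 6.5], np.float64(0.3), 'dist', 40)
```

```bash
python3 -m crank '[[[-7,-39,0],0,0],[[-7,-39,6],0,0],[[-7,-39,6],0,0]]'
python3 - <<'E'
from h import *
c=cam('wrist'); s=get_state();P=cloud(c); m=R.from_quat(s['tcp_rot']).as_matrix()
cv2.imwrite('pics/w4.png',c['frame'])
T=(P-s['eef_pos'])@m*1000
for u in (165,170,175,180,185,340,345,350): print(u,[T[v,u].round().tolist() for v in range(240,275,6)])
q=(abs(P[...,2]-.029)<.004)&(np.hypot(P[...,0]-.487,P[...,1]-.225)<.045)
print(q.sum(),cv2.minEnclosingCircle(P[q][:,:2].astype(np.float32)),go(.487,.225,-.018,140.4))
E
```

```text
time: 16.45
eef_pos: [0.4929, 0.2229, 0.065]
tcp_rot: [0.339, 0.941, -0.001, -0.001]
contact_force: [-0.3, 0.5, -0.8]
opening: 1.003
finger_force: 0.0
165 [[-47.0, -79.0, 67.0], [nan, nan, nan], [7.0, -42.0, -45.0], [4.0, -42.0, -44.0], [1.0, -42.0, -45.0], [-2.0, -42.0, -46.0]]
170 [[-47.0, -74.0, 67.0], [-52.0, -74.0, 65.0], [-58.0, -75.0, 66.0], [-64.0, -76.0, 66.0], [-70.0, -76.0, 66.0], [-76.0, -77.0, 65.0]]
175 [[-46.0, -70.0, 66.0], [-52.0, -70.0, 66.0], [-58.0, -71.0, 66.0], [-64.0, -71.0, 66.0], [-70.0, -72.0, 66.0], [-77.0, -73.0, 67.0]]
180 [[-46.0, -66.0, 66.0], [-53.0, -66.0, 67.0], [-58.0, -66.0, 66.0], [-64.0, -67.0, 66.0], [-70.0, -67.0, 66.0], [-76.0, -68.0, 65.0]]
185 [[-47.0, -61.0, 67.0], [-52.0, -62.0, 66.0], [-58.0, -62.0, 65.0], [-64.0, -63.0, 67.0], [-71.0, -63.0, 67.0], [-75.0, -63.0, 65.0]]
340 [[-47.0, 72.0, 67.0], [-53.0, 73.0, 67.0], [-58.0, 73.0, 65.0], [-64.0, 74.0, 67.0], [-70.0, 74.0, 66.0], [-77.0, 75.0, 68.0]]
345 [[-46.0, 77.0, 66.0], [-53.0, 77.0, 67.0], [-59.0, 78.0, 67.0], [-64.0, 78.0, 66.0], [-2.0, 43.0, -41.0], [-4.0, 43.0, -43.0]]
350 [[-46.0, 81.0, 65.0], [11.0, 43.0, -46.0], [8.0, 43.0, -46.0], [5.0, 43.0, -47.0], [3.0, 43.0, -48.0], [1.0, 43.0, -50.0]]
1253 ((0.4872652292251587, 0.22506658732891083), 0.0355641171336174) ([6.1, -3.1, 83.9], np.float64(-0.0), 'dist', 84)
```

View pics/w4.png

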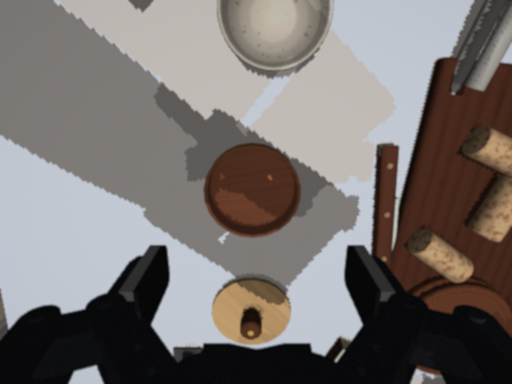

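The pan is at (252,189), clear of the fingers. Tips are about 41 mm behind the TCP when open. I'll descend and grasp.

```bash
python3 -m crank '[[[6,-3,20],0,0],[[6,-3,50],0,0],[[6,-3,75],0,0],[[6,-3,84],0,0],[[6,-3,84],0,0],[[6,-3,84],0,40],[[6,-3,84],0,70],[[6,-3,84],0,90],[[6,-3,84],0,90],[[6,-3,84],0,90]]' 30
python3 -m crank '[[[0,0,0],0,90],[[0,0,0],0,90]]'
```

```text
time: 17.5
eef_pos: [0.4888, 0.2262, -0.0155]
tcp_rot: [0.338, 0.941, 0.001, 0.002]
contact_force: [0.6, 0.7, 6.4]
opening: 0.801
finger_force: 34.9
time: 17.7
eef_pos: [0.4888, 0.2262, -0.0155]
tcp_rot: [0.338, 0.941, 0.001, 0.002]
contact_force: [-0.0, -0.2, 5.9]
opening: 0.801
finger_force: 34.9
```

Gripped at 68 mm. I'll lift and carry it above the ring.

```bash
python3 -m crank '[[[0,0,-40],0,90],[[0,0,-85],0,90],[[0,0,-85],0,90]]'
python3 -c "
from h import *
print(phi(),go(.6443,.0097,.060,140.4))"
```

```text
time: 18.0
eef_pos: [0.4918, 0.2273, 0.0742]
tcp_rot: [0.338, 0.941, 0.004, 0.005]
contact_force: [0.7, -0.0, -1.3]
opening: 0.809
finger_force: 36.1
140.4567387359843 ([-256.0, -70.9, 15.4], np.float64(0.1), 'dist', 266)
```

```bash
python3 -m crank '[[[-40,-12,0],0,90],[[-80,-23,0],0,90],[[-120,-34,0],0,90],[[-160,-45,0],0,90],[[-200,-56,0],0,90],[[-235,-66,0],0,90],[[-256,-71,5],0,90],[[-256,-71,10],0,90],[[-256,-71,10],0,90],[[-256,-71,10],0,90]]'
python3 - <<'E'
from h import *
c=cam('wrist'); s=get_state();print(s['eef_pos'],go(.6443,.0097,.050,140.4))
cv2.imwrite('pics/w5.png',cv2.resize(c['frame'][130:384,100:410],None,fx=2,fy=2))
E
```

```text
time: 19.0
eef_pos: [0.6376, 0.0091, 0.0562]
tcp_rot: [0.338, 0.941, -0.0, -0.001]
contact_force: [0.3, -0.5, -2.3]
opening: 0.806
finger_force: 36.1
[0.63800683 0.00921056 0.05674106] ([-4.6, 4.4, 6.7], np.float64(0.1), 'dist', 9)
```

View pics/w5.png

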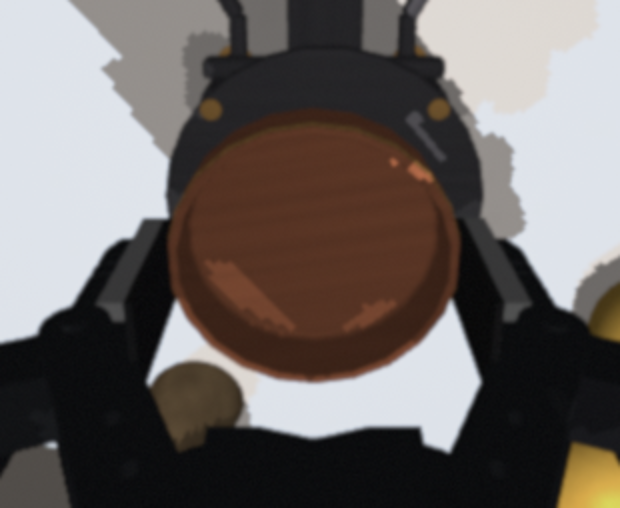

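The pan is level in the grip at crop (314,245), with the ring's front screws at (211,110) and (438,110). The jigger is well clear.

```bash
python3 - <<'E'
from h import *
c=cam('wrist'); s=get_state(); m=R.from_quat(s['tcp_rot']).as_matrix()
f=lambda x,y,h: ray(c,100+x/2,130+y/2,h)
S=cv2.cvtColor(c['frame'],cv2.COLOR_BGR2HSV)
k=((S[...,1]>90)&((S[...,0]<14)|(S[...,0]>172))).astype(np.uint8);k[:180]=0;k[325:]=0;k[:,:180]=0;k[:,334:]=0
K=max(cv2.findContours(k,0,cv2.CHAIN_APPROX_NONE)[0],key=cv2.contourArea)
zr=s['eef_pos'][2]+.0155+.029
W=np.array([ray(c,u,v,zr)[:2]*1000 for u,v in K[:,0]],np.float32); ce,r=cv2.minEnclosingCircle(W);print('pan',ce,r)
a,b=f(211,110,.059),f(438,110,.059);print(a,b,(a+b)/2)
# ring centre from front screws: go back along axis by half spacing
e=np.array([np.cos(np.radians(-39.6)),np.sin(np.radians(-39.6))]); rc=((a+b)/2)[:2]+e*np.linalg.norm(a-b)/2; print('ring',rc)
for t in (rc,np.array([.6443,.0097])): print((m[:2,:2].T@(t-np.array(ce)/1000)*1000).round(1))
E
```

```text
pan (636.1035766601562, 12.432056427001953) 36.100555419921875
[0.60075756 0.00361742 0.059     ] [0.64247778 0.05434345 0.059     ] [0.62161767 0.02898044 0.059     ]
ring [0.64692087 0.00804781]
[-11.1   3.5]
[-8.1  3.1]
```

```bash
python3 -m crank '[[[-3,2,4],0,90],[[-6,3.7,9],0,90],[[-6,3.7,9],0,90],[[-6,3.7,9],0,90]]'
python3 - <<'E'
from h import *
c=cam('wrist'); s=get_state(); m=R.from_quat(s['tcp_rot']).as_matrix(); print(s['eef_pos'])
S=cv2.cvtColor(c['frame'],cv2.COLOR_BGR2HSV); P=cloud(c)
T=lambda p:(m.T@(p-s['eef_pos'])*1000).round(1)
k=((S[...,1]>90)&((S[...,0]<14)|(S[...,0]>172))).astype(np.uint8);k[:180]=0;k[325:]=0;k[:,:180]=0;k[:,334:]=0
K=max(cv2.findContours(k,0,cv2.CHAIN_APPROX_NONE)[0],key=cv2.contourArea)
x,y,w,h=cv2.boundingRect(K);print(x,y,w,h)
zr=s['eef_pos'][2]+.0155+.029
print('L',T(ray(c,x,245,zr)),'R',T(ray(c,x+w,245,zr)),'near',T(ray(c,x+w/2,y+h,zr)),'far(z15)',T(ray(c,x+w/2,y,zr-.014)))
q=(np.hypot(P[...,0]-.644,P[...,1]-.0097)<.04)&(P[...,2]>.07); print('pan z hist',np.percentile(P[q][:,2],[5,25,50,75,95,99]).round(4))
n,l,st,ce=cv2.connectedComponentsWithStats(((S[...,1]>100)&(S[...,2]>80)&(S[...,0]<35)&(S[...,0]>14)).astype(np.uint8))
for i in range(1,n):
    u,v=ce[i]
    if 190<u<340 and 150<v<210 and st[i,4]<90: print(ce[i].round(1),st[i,4],T(ray(c,u,v,.059)))
print('ring prior',T(np.array([.6443,.0097,.058])))
cv2.imwrite('pics/w6.png',c['frame'])
E
```

```text
time: 19.5
eef_pos: [0.646, 0.0072, 0.0481]
tcp_rot: [0.338, 0.941, -0.0, -0.0]
contact_force: [-0.3, 0.2, -2.2]
opening: 0.799
finger_force: 36.1
[0.64608092 0.00717664 0.04836142]
183 184 149 136
L [ 10.  -32.5 -44.5] R [ 10.   36.4 -44.5] near [-32.7   2.  -44.5] far(z15) [ 35.2   2.  -30.5]
pan z hist [0.0767 0.0778 0.099  0.155  0.1641 0.1673]
[248.5 193. ] 2 [ 23.5  -2.9 -10.6]
[255.5 192. ] 2 [ 24.1   0.9 -10.6]
[265. 193.] 1 [ 23.5   6.2 -10.6]
[241.5 194. ] 2 [ 22.9  -6.8 -10.6]
[271.5 194. ] 4 [ 22.9   9.8 -10.6]
[279. 195.] 1 [ 22.3  14.  -10.6]
[284. 197.] 1 [ 21.2  16.8 -10.6]
[225. 199.] 1 [ 19.9 -16.1 -10.6]
[222.5 200. ] 2 [ 19.3 -17.5 -10.6]
[293. 201.] 1 [ 18.8  21.9 -10.6]
[216. 203.] 1 [ 17.5 -21.2 -10.6]
[218. 202.] 1 [ 18.1 -20.  -10.6]
[298. 203.] 1 [ 17.6  24.7 -10.6]
[212. 205.] 1 [ 16.3 -23.5 -10.6]
[214. 204.] 1 [ 16.9 -22.3 -10.6]
ring prior [ 3.   0.8 -9.6]
```

```bash
python3 -m crank '[[[1.2,-0.8,0],0,90],[[1.2,-0.8,5],0,90],[[1.2,-0.8,10],0,90],[[1.2,-0.8,14],0,90],[[1.2,-0.8,14],0,90]]'
python3 -m crank '[[[0,0,2],0,90],[[0,0,4],0,90],[[0,0,4],0,90]]'
```

```text
time: 20.05
eef_pos: [0.6438, 0.0073, 0.0332]
tcp_rot: [0.338, 0.941, -0.0, -0.001]
contact_force: [0.4, 0.4, -2.1]
opening: 0.797
finger_force: 36.0
time: 20.35
eef_pos: [0.6449, 0.0072, 0.0306]
tcp_rot: [0.338, 0.941, 0.0, 0.0]
contact_force: [0.0, 0.8, -1.2]
opening: 0.804
finger_force: 36.1
```

```bash
python3 -m crank '[[[0,0,1],0,90],[[0,0,1],0,90]]'
python3 -m crank '[[[0,0,0],0,40],[[0,0,0],0,0],[[0,0,0],0,0],[[0,0,-20],0,0],[[0,0,-60],0,0],[[0,0,-80],0,0],[[0,0,-80],0,0]]'
python3 - <<'E'
from h import *
c=cam('wrist'); P=cloud(c); s=get_state();print(s['eef_pos'])
q=(np.hypot(P[...,0]-.645,P[...,1]-.0095)<.028)&(P[...,2]>.05)&(P[...,2]<.07)
A=np.c_[P[q][:,:2]-[.645,.0095],np.ones(q.sum())];print('floor plane',q.sum(),np.linalg.lstsq(A,P[q][:,2],rcond=None)[0])
q=(np.hypot(P[...,0]-.645,P[...,1]-.0095)<.045)&(abs(P[...,2]-.075)<.004);print('rim',cv2.minEnclosingCircle(P[q][:,:2].astype(np.float32)))
print(go(.4055,.3105,.06,140.4))
E
```

```text
time: 20.55
eef_pos: [0.645, 0.0072, 0.0305]
tcp_rot: [0.338, 0.941, 0.0, 0.0]
contact_force: [-3.1, 0.8, 3.2]
opening: 0.809
finger_force: 36.5
time: 21.25
eef_pos: [0.6478, 0.0068, 0.1143]
tcp_rot: [0.338, 0.941, 0.001, 0.004]
contact_force: [0.2, 0.4, -0.1]
opening: 1.002
finger_force: 0.0
[0.64612514 0.00706099 0.11156392]
floor plane 3864 [ 0.00027903 -0.00040974  0.05969705]
rim ((0.6460062265396118, 0.008642064407467842), 0.03532348573207855)
([378.9, 80.7, 50.3], np.float64(0.1), 'dist', 391)
```

The pan is seated level, with its floor at 59.7 mm. Next is the bowl, gripping across an axis clear of the lemon.

```bash
python3 -m crank '[[[48,10,0],0,0],[[96,20,0],-8,0],[[144,31,0],-16,0],[[190,41,0],-24,0],[[238,51,0],-32,0],[[285,61,0],-40,0],[[330,70,0],-45,0],[[379,81,20],-45,0],[[379,81,45],-45,0],[[379,81,45],-45,0]]' 25
python3 -m crank '[[[0,0,0],0,0],[[0,0,0],0,0]]' >/dev/null
python3 - <<'E'
from h import *
c=cam('wrist'); P=cloud(c); s=get_state();print(s['eef_pos'],phi())
q=(np.hypot(P[...,0]-.4055,P[...,1]-.3107)<.05)&(abs(P[...,2]-.031)<.003)
ce,r=cv2.minEnclosingCircle(P[q][:,:2].astype(np.float32));print(q.sum(),ce,r,go(*ce,-.020))
cv2.imwrite('pics/w7.png',c['frame'])
E
```

```text
time: 22.3
eef_pos: [0.3987, 0.31, 0.0592]
tcp_rot: [-0.049, 0.999, -0.002, -0.005]
contact_force: [-0.2, -0.5, 0.1]
opening: 1.0
finger_force: 0.0
[0.40549763 0.31066263 0.06553708] -174.63986040888093
1184 (0.4055550992488861, 0.3112730383872986) 0.03497251123189926 ([0.0, 0.6, 85.5], None, 'dist', 86)
```

View pics/w7.png

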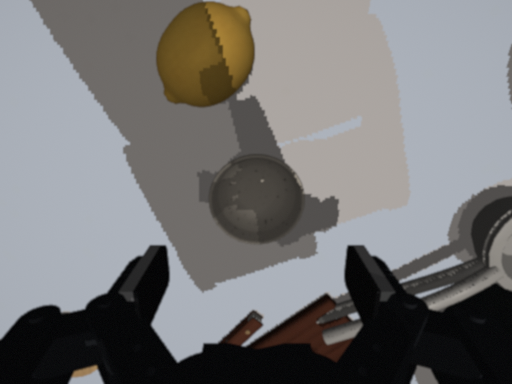

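The bowl is centred at (256,198). The lemon at (205,52) is clear, and the strainer handle runs from (340,330) to (490,265). I'll check the finger path against the strainer.

```bash
python3 - <<'E'
from h import *
c=cam('wrist'); P=cloud(c); s=get_state(); m=R.from_quat(s['tcp_rot']).as_matrix()
T=(P-s['eef_pos'])@m*1000
q=(P[...,2]>.008)&(P[...,2]<.06)&(abs(T[...,0])<50)&(abs(T[...,1])<110)&(np.hypot(T[...,0],T[...,1])>40)
t=T[q]; print(q.sum())
H,xe,ye=np.histogram2d(t[:,0],t[:,1],bins=[np.arange(-50,51,10),np.arange(-110,111,10)]);print(H.astype(int))
E
```

```text
0
[[0 0 0 0 0 0 0 0 0 0 0 0 0 0 0 0 0 0 0 0 0 0]
 [0 0 0 0 0 0 0 0 0 0 0 0 0 0 0 0 0 0 0 0 0 0]
 [0 0 0 0 0 0 0 0 0 0 0 0 0 0 0 0 0 0 0 0 0 0]
 [0 0 0 0 0 0 0 0 0 0 0 0 0 0 0 0 0 0 0 0 0 0]
 [0 0 0 0 0 0 0 0 0 0 0 0 0 0 0 0 0 0 0 0 0 0]
 [0 0 0 0 0 0 0 0 0 0 0 0 0 0 0 0 0 0 0 0 0 0]
 [0 0 0 0 0 0 0 0 0 0 0 0 0 0 0 0 0 0 0 0 0 0]
 [0 0 0 0 0 0 0 0 0 0 0 0 0 0 0 0 0 0 0 0 0 0]
 [0 0 0 0 0 0 0 0 0 0 0 0 0 0 0 0 0 0 0 0 0 0]
 [0 0 0 0 0 0 0 0 0 0 0 0 0 0 0 0 0 0 0 0 0 0]]
```

Clear. Descend and grasp.

```bash
python3 -m crank '[[[0,0.5,20],0,0],[[0,0.5,50],0,0],[[0,0.5,75],0,0],[[0,0.5,83],0,0],[[0,0.5,83],0,0],[[0,0.5,83],0,40],[[0,0.5,83],0,70],[[0,0.5,83],0,90],[[0,0.5,83],0,90],[[0,0.5,83],0,90]]' 25
python3 -m crank '[[[0,0,0],0,90],[[0,0,0],0,90]]'
python3 -m crank '[[[0,0,-40],0,90],[[0,0,-85],0,90],[[0,0,-105],0,90],[[0,0,-105],0,90]]'
python3 - <<'E'
from h import *
c=cam('wrist'); s=get_state();print(s['eef_pos'],phi(),go(.646,.0087,.09,140.4))
cv2.imwrite('pics/w8.png',cv2.resize(c['frame'][150:384,130:380],None,fx=2,fy=2))
E
```

```text
time: 23.6
eef_pos: [0.4058, 0.3123, -0.0161]
tcp_rot: [-0.048, 0.999, 0.001, 0.002]
contact_force: [-0.4, -1.2, 6.7]
opening: 0.778
finger_force: 28.0
time: 23.8
eef_pos: [0.4058, 0.3123, -0.0162]
tcp_rot: [-0.048, 0.999, 0.001, 0.002]
contact_force: [-1.1, -1.2, 6.5]
opening: 0.779
finger_force: 28.0
time: 24.2
eef_pos: [0.407, 0.3131, 0.0912]
tcp_rot: [-0.048, 0.999, 0.002, 0.005]
contact_force: [0.5, -0.8, 0.1]
opening: 0.783
finger_force: 29.0
[0.4051856  0.31218566 0.08841102] -174.54036636978086 ([-210.9, -325.0, -1.2], np.float64(45.1), 'dist', 387)
```

View pics/w8.png

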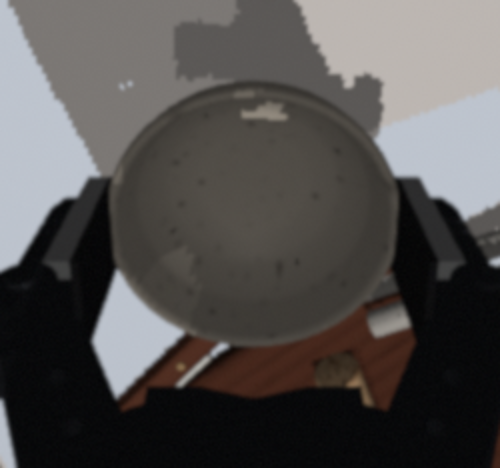

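The bowl is held level in the grip. I have now viewed 17 pictures, three over the limit of 14, so I'll work from numbers only from here. Carry to the ring.

```bash
python3 -m crank '[[[-24,-37,0],0,90],[[-50,-76,0],8,90],[[-75,-115,0],16,90],[[-100,-154,0],24,90],[[-125,-193,0],32,90],[[-150,-232,0],40,90],[[-176,-271,0],45,90],[[-200,-308,0],45,90],[[-211,-325,5],45,90],[[-211,-325,10],45,90]]'
python3 -m crank '[[[0,0,8],0,90],[[0,0,12],0,90],[[0,0,12],0,90]]'
python3 - <<'E'
from h import *
c=cam('wrist'); s=get_state(); m=R.from_quat(s['tcp_rot']).as_matrix(); P=cloud(c); T=(P-s['eef_pos'])@m*1000
print(s['eef_pos'],phi(),go(.646,.0087,.0638,140.4))
# bowl rim: points near rim height
h=T[...,2]; zb=-(16.2+31)
q=(abs(h-zb)<2.5)&(np.hypot(T[...,0],T[...,1])<42); ce,r=cv2.minEnclosingCircle(T[q][:,:2].astype(np.float32));print('bowl rim tool',q.sum(),ce,r)
q=(np.hypot(T[...,0],T[...,1])<15)&(abs(h)<70);A=np.c_[T[q][:,:2],np.ones(q.sum())];print('floor plane',q.sum(),np.linalg.lstsq(A,h[q],rcond=None)[0])
# pan rim visible on the camera side
S=(abs(P[...,2]-.075)<.003)&(np.hypot(P[...,0]-.646,P[...,1]-.0087)<.045);p=T[S];print('pan rim pts',S.sum(),p[:,0].max() if S.any() else None)
E
```

```text
time: 25.25
eef_pos: [0.6451, 0.0054, 0.0736]
tcp_rot: [0.34, 0.94, -0.0, -0.001]
contact_force: [-0.3, -0.2, -0.7]
opening: 0.78
finger_force: 29.0
time: 25.55
eef_pos: [0.6429, 0.0095, 0.0624]
tcp_rot: [0.338, 0.941, -0.0, -0.002]
contact_force: [0.1, 0.7, -0.9]
opening: 0.775
finger_force: 29.0
[0.64360484 0.00929606 0.06340755] 140.5378223382425 ([-2.2, 1.1, -0.4], np.float64(0.1), 'dist', 2)
bowl rim tool 1720 (8.046174049377441, -0.42483147978782654) 41.01818084716797
floor plane 2164 [ 7.46025430e-03  1.34207260e-02 -2.18597567e+01]
pan rim pts 700 33.16072482787839
```

```bash
python3 - <<'E'
from h import *
from scipy.optimize import least_squares
c=cam('wrist'); s=get_state(); m=R.from_quat(s['tcp_rot']).as_matrix(); P=cloud(c); T=(P-s['eef_pos'])@m*1000
h=T[...,2]
for zz in (-44,-46,-48):
    q=(abs(h-zz)<1)&(np.hypot(T[...,0],T[...,1])<37)&(abs(T[...,1])<30);p=T[q]
    print(zz,q.sum(),'x range',np.percentile(p[:,0],[0,2,98,100]).round(1))
q=(h<-40)&(h>-50)&(abs(T[...,0]-1)<40)&(abs(T[...,1])<28)&(np.hypot(T[...,0],T[...,1])>28); p=T[q][:,:2]
r=least_squares(lambda x: np.hypot(*(p-x).T)-34,[0,0],loss='soft_l1',f_scale=.5);print('bowl centre',q.sum(),r.x,np.median(abs(r.fun)))
# pan rim: camera side outer arc
q=(abs(P[...,2]-.0745)<.002)&(np.hypot(P[...,0]-.646,P[...,1]-.0087)<.042)&(T[...,0]>15); p=T[q][:,:2]
r=least_squares(lambda x: np.hypot(*(p-x).T)-33.75,[-2,1],loss='soft_l1',f_scale=.5);print('pan centre',q.sum(),r.x,np.median(abs(r.fun)))
E
```

```text
-44 1178 x range [-33.1 -31.7  35.8  36.4]
-46 975 x range [-32.4 -31.8  35.4  36.2]
-48 1 x range [27.9 27.9 27.9 27.9]
bowl centre 2710 [2.56160774 1.66302653] 1.1286875740706748
pan centre 635 [-1.41786298  0.53462883] 0.6530532762250303
```

```bash
python3 -m crank '[[[-3.2,-0.3,0],0,90],[[-3.2,-0.3,6],0,90],[[-3.2,-0.3,12],0,90],[[-3.2,-0.3,17],0,90],[[-3.2,-0.3,17],0,90]]'
python3 -m crank '[[[0,0,2],0,90],[[0,0,3],0,90],[[0,0,3],0,90]]'
```

```text
time: 26.15
eef_pos: [0.6461, 0.0059, 0.046]
tcp_rot: [0.338, 0.941, -0.0, -0.001]
contact_force: [-0.3, -0.9, 0.1]
opening: 0.776
finger_force: 29.0
time: 26.45
eef_pos: [0.6472, 0.0057, 0.0445]
tcp_rot: [0.338, 0.941, 0.0, -0.0]
contact_force: [0.2, -0.1, -1.5]
opening: 0.775
finger_force: 29.0
```

```bash
python3 -m crank '[[[0,0,0.7],0,90],[[0,0,0.7],0,90],[[0,0,0.7],0,90]]'
```

```text
time: 26.75
eef_pos: [0.6473, 0.0058, 0.044]
tcp_rot: [0.338, 0.941, 0.0, 0.0]
contact_force: [0.7, -0.1, -0.2]
opening: 0.775
finger_force: 29.0
```

```bash
python3 -m crank '[[[0,0,0.5],0,90],[[0,0,0.5],0,60],[[0,0,0.5],0,20],[[0,0,0.5],0,0],[[0,0,-20],0,0],[[0,0,-50],0,0],[[0,0,-70],0,0],[[0,0,-70],0,0]]'
python3 - <<'E'
from h import *
from scipy.optimize import least_squares
c=cam('wrist'); P=cloud(c); s=get_state();print(s['eef_pos'])
C=np.array([.646,.0087])
d=np.hypot(P[...,0]-C[0],P[...,1]-C[1])
q=(d<.018)&(P[...,2]>.055)&(P[...,2]<.08);A=np.c_[P[q][:,:2]-C,np.ones(q.sum())];print('bowl floor',q.sum(),np.linalg.lstsq(A,P[q][:,2],rcond=None)[0])
q=(d<.042)&(abs(P[...,2]-.0905)<.003);p=P[q][:,:2];print('rim',q.sum(),cv2.minEnclosingCircle(p.astype(np.float32)))
A=np.c_[p-C,np.ones(len(p))];print('rim plane',np.linalg.lstsq(A,P[q][:,2],rcond=None)[0],np.percentile(P[q][:,2],[5,95]))
print(go(.5787,.1453,.08,140.4))
E
```

```text
time: 27.55
eef_pos: [0.6499, 0.0054, 0.118]
tcp_rot: [0.338, 0.941, 0.001, 0.004]
contact_force: [0.0, -0.7, -0.4]
opening: 0.999
finger_force: 0.0
[0.6484329  0.00559929 0.11551336]
bowl floor 1632 [-0.02398848  0.02364802  0.06718979]
rim 1379 ((0.6475485563278198, 0.007429988589137793), 0.03499523922801018)
rim plane [-0.00402017  0.00362565  0.08959084] [0.08784411 0.09097607]
([142.8, 63.3, 35.2], np.float64(0.1), 'dist', 160)
```

```bash
python3 - <<'E'
from h import *
c=cam('wrist'); P=cloud(c); C=np.array([.6475,.0074])
d=np.hypot(P[...,0]-C[0],P[...,1]-C[1])
for lo,hi,z0,z1 in((0,.012,.055,.08),(0,.018,.055,.08),(.0325,.0355,.082,.1)):
    q=(d<hi)&(d>=lo)&(P[...,2]>z0)&(P[...,2]<z1);A=np.c_[P[q][:,:2]-C,np.ones(q.sum())];print(q.sum(),np.linalg.lstsq(A,P[q][:,2],rcond=None)[0])
q=(d>.0325)&(d<.0355)&(P[...,2]>.082)&(P[...,2]<.1);a=np.degrees(np.arctan2(P[...,1]-C[1],P[...,0]-C[0]))
for k in range(-180,180,45):
    w=q&(a>=k)&(a<k+45)
    if w.any(): print(k,w.sum(),np.percentile(P[w][:,2],85).round(4))
S=read_camera('top')
E
```

```text
734 [ 0.00303477 -0.00471141  0.06672266]
1668 [-0.0025437  -0.00025727  0.06713884]
919 [ 0.00032066 -0.00127422  0.0899039 ]
-180 122 0.0907
-135 106 0.0909
-90 114 0.0906
-45 87 0.0907
0 95 0.0906
45 112 0.0907
90 136 0.0907
135 147 0.0908
```

The bowl is seated level, with its rim at 90.7 mm all round. Now the lid.

```bash
python3 -m crank '[[[47,21,0],0,60],[[95,42,0],0,100],[[143,63,0],0,100],[[143,63,25],0,100],[[143,63,45],0,100],[[143,63,45],0,100]]' 30
python3 -m crank '[[[0,0,0],0,100],[[0,0,0],0,100]]' >/dev/null
python3 - <<'E'
from h import *
c=cam('wrist'); P=cloud(c); s=get_state();print(s['eef_pos'],s['opening'])
d=np.hypot(P[...,0]-.5787,P[...,1]-.1453)
q=(d<.03)&(P[...,2]>.026)&(P[...,2]<.04);print('knob',q.sum(),cv2.minEnclosingCircle(P[q][:,:2].astype(np.float32)),np.median(P[q],0))
q=(d<.045)&(abs(P[...,2]-.009)<.003);print('disc',q.sum(),cv2.minEnclosingCircle(P[q][:,:2].astype(np.float32)))
print(go(.5787,.1453,-.016,140.4))
E
```

```text
time: 28.3
eef_pos: [0.5725, 0.1457, 0.0633]
tcp_rot: [0.338, 0.941, -0.002, -0.005]
contact_force: [0.3, -0.9, -0.7]
opening: 0.608
finger_force: 0.0
[0.57801443 0.14498935 0.06979587] 0.6060045896294723
knob 480 ((0.5799527764320374, 0.14572225511074066), 0.009648041799664497) [0.57904185 0.14650372 0.03029514]
disc 5328 ((0.5798557996749878, 0.1458902209997177), 0.03607423976063728)
([-0.2, 0.6, 85.8], np.float64(0.0), 'dist', 86)
```

```bash
python3 -m crank '[[[-1,2,25],0,100],[[-1,2,55],0,100],[[-1,2,78],0,100],[[-1,2,86],0,100],[[-1,2,86],0,100],[[-1,2,86],0,225],[[-1,2,86],0,225],[[-1,2,86],0,225],[[-1,2,86],0,225],[[-1,2,86],0,225]]' 30
python3 -m crank '[[[0,0,0],0,225],[[0,0,0],0,225]]'
python3 -m crank '[[[0,0,-40],0,225],[[0,0,-85],0,225],[[0,0,-125],0,225],[[0,0,-125],0,225]]'
python3 -c "
from h import *
print(get_state()['eef_pos'],go(.6475,.0074,.105,140.4))"
```

```text
time: 29.55
eef_pos: [0.5808, 0.1464, -0.0151]
tcp_rot: [0.338, 0.941, 0.001, 0.002]
contact_force: [-0.8, -0.5, 6.1]
opening: 0.206
finger_force: 29.6
time: 29.75
eef_pos: [0.5808, 0.1464, -0.0152]
tcp_rot: [0.338, 0.941, 0.001, 0.002]
contact_force: [0.9, 0.1, 5.7]
opening: 0.204
finger_force: 29.6
time: 30.15
eef_pos: [0.5838, 0.1469, 0.1155]
tcp_rot: [0.338, 0.941, 0.003, 0.006]
contact_force: [0.7, 0.1, 0.5]
opening: 0.21
finger_force: 29.5
[0.58378495 0.14685635 0.11551707] ([-137.8, -67.1, 11.2], np.float64(0.1), 'dist', 154)
```

```bash
python3 -m crank '[[[-40,-19,0],0,225],[[-80,-39,0],0,225],[[-115,-56,0],0,225],[[-138,-67,0],0,225],[[-138,-67,8],0,225],[[-138,-67,16],0,225],[[-138,-67,16],0,225],[[-138,-67,16],0,225]]'
python3 - <<'E'
from h import *
from scipy.optimize import least_squares
c=cam('wrist'); s=get_state(); m=R.from_quat(s['tcp_rot']).as_matrix(); P=cloud(c); T=(P-s['eef_pos'])@m*1000; h=T[...,2]
print(s['eef_pos'],go(.6475,.0074,.085))
q=(abs(h+24.2)<3)&(np.hypot(T[...,0],T[...,1])<45)&(T[...,0]>-40); p=T[q];A=np.c_[p[:,:2],np.ones(len(p))];print('disc plane',q.sum(),np.linalg.lstsq(A,p[:,2],rcond=None)[0],'ext',np.percentile(p[:,0],[.5,99.5]),np.percentile(p[:,1],[.5,99.5]))
q=(abs(P[...,2]-.0895)<.003)&(np.hypot(P[...,0]-.6475,P[...,1]-.0074)<.042);p=T[q][:,:2];print('bowl rim',q.sum(), p.max(0) if q.any() else 0)
E
```

```text
time: 30.95
eef_pos: [0.6416, 0.0082, 0.0906]
tcp_rot: [0.338, 0.941, -0.0, -0.001]
contact_force: [-0.6, 0.5, -0.2]
opening: 0.205
finger_force: 29.5
[0.64216065 0.00805509 0.09133629] ([-4.5, 2.9, 6.3], None, 'dist', 8)
disc plane 7817 [-1.89599503e-03  2.46067492e-03 -2.30520465e+01] ext [-33.5397826   35.90117019] [-33.17515844  35.65396519]
bowl rim 37 [30.18275403 23.10170175]
```

```bash
python3 -m crank '[[[-5.2,2,0],0,225],[[-5.2,2,5],0,225],[[-5.2,2,10],0,225],[[-5.2,2,15],0,225],[[-5.2,2,17],0,225],[[-5.2,2,17],0,225]]'
python3 -m crank '[[[0,0,1],0,225],[[0,0,2],0,225],[[0,0,2],0,225]]'
```

```text
time: 31.6
eef_pos: [0.6475, 0.0051, 0.0739]
tcp_rot: [0.338, 0.941, -0.0, -0.001]
contact_force: [-0.1, -0.6, -1.2]
opening: 0.21
finger_force: 29.5
time: 31.9
eef_pos: [0.6481, 0.005, 0.0728]
tcp_rot: [0.338, 0.941, 0.0, -0.0]
contact_force: [0.6, -0.0, -0.9]
opening: 0.212
finger_force: 29.5
```

```bash
python3 -m crank '[[[0,0,1],0,225],[[0,0,1],0,225],[[0,0,1],0,225]]'
python3 -m crank '[[[0,0,0.6],0,225],[[0,0,0.6],0,225],[[0,0,0.6],0,225]]'
```

```text
time: 32.2
eef_pos: [0.6481, 0.005, 0.0719]
tcp_rot: [0.338, 0.941, 0.0, 0.0]
contact_force: [-0.2, -0.1, -1.3]
opening: 0.204
finger_force: 29.5
time: 32.5
eef_pos: [0.6483, 0.005, 0.0714]
tcp_rot: [0.338, 0.941, 0.0, 0.0]
contact_force: [-0.3, 0.3, -0.2]
opening: 0.206
finger_force: 29.7
```

Contact at the seated height. Release and rise, then check everything.

```bash
python3 -m crank '[[[0,0,0],0,190],[[0,0,0],0,150],[[0,0,0],0,120],[[0,0,-25],0,120],[[0,0,-60],0,120],[[0,0,-90],0,120],[[10,0,-120],0,120],[[10,0,-120],0,120],[[10,0,-120],0,120],[[10,0,-120],0,120]]'
python3 - <<'E'
from h import *
c=cam('wrist'); P=cloud(c); s=get_state();print(s['eef_pos'])
C=np.array([.6475,.0074]);d=np.hypot(P[...,0]-C[0],P[...,1]-C[1])
q=(d<.042)&(abs(P[...,2]-.095)<.008);ce,r=cv2.minEnclosingCircle(P[q][:,:2].astype(np.float32))
A=np.c_[P[q][:,:2]-C,np.ones(q.sum())];print('lid disc',q.sum(),ce,r,np.linalg.lstsq(A,P[q][:,2],rcond=None)[0])
q=(d<.02)&(P[...,2]>.11)&(P[...,2]<.13);print('knob top',q.sum(),np.median(P[q],0))
q=(np.hypot(P[...,0]-.5847,P[...,1]-.058)<.025)&(P[...,2]>.033)&(P[...,2]<.045);print('handle',q.sum(),cv2.minAreaRect((P[q][:,:2]*1000).astype(np.float32)))
t=cam('top');Q=cloud(t);Q0=np.load('pics/top0.npz')['P']
for n,x,y,r,z in(('lemon',.313,.268,.05,.02),('jigger',.695,-.112,.04,.05)):
    for A in(Q0,Q): q=(np.hypot(A[...,0]-x,A[...,1]-y)<r)&(A[...,2]>z)&(A[...,2]<.1);print(n,q.sum(),np.mean(A[q],0).round(4) if q.any() else None)
E
```

```text
time: 33.5
eef_pos: [0.6395, 0.0114, 0.1894]
tcp_rot: [0.338, 0.941, -0.0, -0.001]
contact_force: [0.9, -0.0, 0.2]
opening: 0.529
finger_force: 0.0
[0.63936304 0.01138307 0.18898353]
lid disc 4214 (0.6486891508102417, 0.006083468906581402) 0.036372110247612 [ 0.01023729 -0.00777563  0.09507149]
knob top 384 [0.64783813 0.00714147 0.11667359]
handle 304 ((586.1654663085938, 58.35108947753906), (11.256077766418457, 24.248821258544922), 50.52283477783203)
lemon 442 [0.3131 0.2659 0.0452]
lemon 441 [0.3131 0.266  0.0453]
jigger 157 [ 0.7128 -0.1197  0.076 ]
jigger 59 [ 0.7106 -0.1287  0.0802]
```

```bash
python3 -m crank '[[[40,0,0],0,120],[[80,0,0],0,120],[[120,0,0],0,120],[[150,0,0],0,120],[[150,0,0],0,120],[[150,0,0],0,120]]' >/dev/null
python3 - <<'E'
from h import *
t=cam('top');Q=cloud(t);Q0=np.load('pics/top0.npz')['P']
for A in(Q0,Q): q=(np.hypot(A[...,0]-.7,A[...,1]+.115)<.05)&(A[...,2]>.06)&(A[...,2]<.1);print('jigger',q.sum(),np.mean(A[q],0).round(4) if q.any() else None)
for n,c in(('wrist',cam('wrist')),('top',t),('scene',cam('scene'))):
    P=cloud(c);C=np.array([.6478,.0071]);d=np.hypot(P[...,0]-C[0],P[...,1]-C[1])
    q=(d<.033)&(d>.014)&(abs(P[...,2]-.095)<.006)
    if q.sum()>20:
        A=np.c_[P[q][:,:2]-C,np.ones(q.sum())];print(n,q.sum(),np.linalg.lstsq(A,P[q][:,2],rcond=None)[0])
print(get_state()['eef_pos'])
E
```

```text
jigger 228 [ 0.7213 -0.1316  0.0806]
jigger 228 [ 0.7215 -0.132   0.0806]
wrist 1787 [ 0.00235953 -0.00110558  0.09531582]
top 287 [0.00232324 0.00627215 0.09550376]
scene 140 [-0.00451594 -0.00043033  0.09527338]
[0.52544295 0.10618242 0.19088504]
```

The lid is level in all three views and at seated height. The bystanders haven't moved, and the tray is against the stop. Handing in.

```bash
python3 -c "
from plant import ctrl
print(ctrl.sign_off())"
```

```text
the job is handed in; nothing more can be done
None
```

The warmer is assembled in the order asked and handed in at about 34 s: candle in its well, tray pushed to the stop, pan, bowl and lid measured seated and level, jigger and lemon unmoved, though I viewed 17 pictures against the limit of 14.

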